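# Put the stitching station back in order

### The job

The stitching things are mixed up. Put the steel pricking iron into the cut-out of its orange and grey tray, toothed head in the wide pocket, lying flat on the tray's floor, and change the three thread spools round so that each stands upright and wholly on the coloured disc of its own colour (brown, natural beige, black). The cork mat is the spare place for setting a spool aside once the iron is off it; never let a spool tip over.

Things in the scene. Friction and masses are not known exactly. Their poses are not given: they have to be found in the camera images.
- spool_brown (a point): dark brown thread spool, upright, flanges 40 mm in diameter, thread between them 34 mm, 72 mm high; the point is its centre, 36 mm above its foot; z up along its axis. It starts on one of the other spools' seats
- spool_natural (a point): natural beige thread spool, upright, flanges 40 mm in diameter, thread between them 34 mm, 60 mm high; the point is its centre, 30 mm above its foot; z up along its axis. It starts on one of the other spools' seats
- spool_black (a point): black thread spool, upright, flanges 40 mm in diameter, thread between them 34 mm, 66 mm high; the point is its centre, 33 mm above its foot; z up along its axis. It starts on one of the other spools' seats
- seat_brown_top (a point): seat of the brown spool: fixed flat blue-grey disc 92 mm in diameter with a brown disc 70 mm in diameter let into its top; the point is the middle of the coloured disc, on its top face, 8 mm above the bench; z up
- seat_natural_top (a point): seat of the natural beige spool: the same blue-grey disc with a beige disc 70 mm in diameter; the point is the middle of the coloured disc, on its top face, 8 mm above the bench; z up
- seat_black_top (a point): seat of the black spool: the same blue-grey disc with a black disc 70 mm in diameter; the point is the middle of the coloured disc, on its top face, 8 mm above the bench; z up
- cork_mat: fixed cork mat, 90 (x) x 135 (y) x 4 mm, the spare place; origin at the centre of its underside, on the bench; z up. The iron lies on it at the start
- iron (a point): loose steel pricking iron lying flat, 104 mm long: shank 10 mm wide and thick (from 23 mm towards -y to 52 mm towards +y of the point), then a toothed head 28 mm wide, 6 mm thick (last 29 mm towards -y). The point: middle of its length, half-way up (5 mm); y along it, -y towards the teeth, z up. It starts on the cork mat, turned any way
- iron_tray_floor (a point): fixed tray 80 (x) x 150 (y) mm: orange base 5 mm thick, grey blocks 9 mm higher at both ends. -y block: wide head pocket, 38 mm wide, y -58 to -14; +y block: shank slot, 20 mm wide, y 30 to 58; open across between, for fingers. The point: middle of the cut-out, on its floor, 5 mm above the bench. Iron home: its point 5 mm above this one, its y the same way; z up
Not all that is in view belongs to the job. What is shaped like the part that bears spool_black but green or turquoise is not meant.

How it is judged:
At the end, for the whole second after the job is handed in: Each spool stands upright (0.1 rad) on the seat of its own colour, centre within 15 mm of the seat's, so wholly on the coloured disc; the iron lies flat on the floor of its tray's cut-out, head in the wide pocket, within 10 mm of the tray's point, at most 2.5 mm high; all released (horizontal distance between spool_brown and seat_brown_top below 0.0155 m and z of spool_brown in the frame of seat_brown_top below 0.04 m and angle between each of spool_brown, spool_natural, spool_black's own z axis and vertical below 0.1 rad and horizontal distance between spool_natural and seat_natural_top below 0.0155 m and z of spool_natural in the frame of seat_natural_top below 0.034 m and horizontal distance between spool_black and seat_black_top below 0.0155 m and z of spool_black in the frame of seat_black_top below 0.037 m and horizontal distance between iron and iron_tray_floor below 0.01 m and z of iron in the frame of iron_tray_floor below 0.0075 m and angle between iron's own z axis and vertical below 0.06 rad and angle between the y axis of iron and the y axis of iron_tray_floor, either way round below 0.25 rad); the robot touches nothing.
It fails at once if a spool tips over (leans more than 0.6 rad) (angle between any of spool_brown, spool_natural, spool_black's own z axis and vertical above 0.6 rad).
It also fails if it takes over 122 s, if anything falls off the work surface, if the arm or the gripper's body presses on something with over 40 N, if the wrist force passes 120 N, or if a joint passes its speed limit or range.

### The arm

A 6-joint arm with a two-finger parallel gripper is mounted at the origin on a cart in front of the work surface, level with it; the furniture and walls round the work are solid. World frame = base frame: x ahead of the robot, y to its left, z up, the work surface at z = 0. Lengths are in m, angles in rad, forces in N, time in s.
With the tool pointing down it reaches from about 0.3 to 0.875 m from the base axis. Payload 6.4 kg.
Tool frame: the origin (TCP) lies midway between the tips of the shut fingers; the grasp point (between the pads) lies 19 mm behind it (robot.grip_point_offset is the z of the grasp point in the tool frame, in m); z points along the fingers, x is the direction in which the jaws open and shut, and the axes are right-handed (so a half turn about z gives the same grasp; the last joint's range is limited). The gripper opens to 88 mm and grips with 3 to 60 N. Pads are 18 mm wide; open, the fingers measure 123 mm over their backs; the gripper's body (75 mm by 187 mm) begins 45 mm behind the grasp point.
Start: joints at [-1.309, 0.181, 1.607, -0, 1.354, -0.206], TCP at [0.259, -0.513, 0.239] pointing down, gripper open.
Joint ranges: [-2.99, 2.99], [-0.89, 2.07], [0.3, 2.58], [-1.14, 4.28], [0, 2.63], [-3.12, 3.12]. Speed limits (rad/s): [2.57, 2.57, 3.01, 3.14, 3.14, 3.14].

### API

Orientations are given as a unit quaternion [w, x, y, z].
In Python, from station import robot, eyes gives the robot as it stands. The module is installed in compiled form; this text tells all that it offers.
- The arm moves only by the shell command python3 -m pendant 'ROWS' [FORCE]. ROWS is a JSON object of lists of equal length, an entry for each row: "delta_pos": the shift along the world's x, y, z in mm, a list of three; "roll": the turn about the world's z in rad; "jaw": the closure, from -1 (fully open) to 1 (shut), so that 0 is half open. In form: {"delta_pos": [[dx, dy, dz], ...], "roll": [roll, ...], "jaw": [jaw, ...]}. A call has 1 to 5 rows; each row shifts and turns the commanded pose from where the row before left it; what a row does not reach is not made up. A row lasts 1/12 s, in which the tool goes at most 41.7 mm and 7.16 degrees, less where a joint would pass 70% of its speed; a pose out of reach is approached as far as the arm can. A call is refused whole if a number of a shift passes 41.7 or a number of a turn 0.125, either way. A call with a gripper value outside its range is refused whole. The fingers move at their own pace and stop on an object; FORCE is the grip in N (left out, the last holds). Time passes only in rows, so rows that do not move let the fingers close. It gives the time, the measured TCP pose, the force and the opening at its end, in the units of the state.
- robot.read_state(): the state, without advancing time (a new reading comes with each control period).
- eyes.camera(name): name is "scene" or "top" or "wrist"; returns a dict with "img" (480x640x3 uint8, red, green, blue), "fx", "fy", "cx", "cy" (pixels), "extrinsics" (4x4, takes a point from world to camera coordinates). Camera axes: x right, y up, looking along -z (the intrinsics and any distortion apply to the point x, -y, -z); pixel columns grow to the right and rows downward; lengths in m; the calibration is good to about 2 mm. A picture is of the moment at which its call begins. There is no depth.
- robot.hand_in(): hands the job in, once; it reports no verdict.
The state is a dict: "time": time; "joint_positions": joint angles; "qd": joint speeds; "effort": joint torques, N m; "eef_pos": TCP position; "ee_rot": TCP orientation; "contact_force": force on the tool from outside, world axes, zero at the start; "torque": the same for the moment, N m; "opening": opening from 0.0 (shut) to 1.0 (fully open).
Only numpy, scipy, OpenCV 4.12 (cv2) and the standard library are available. Lean on these libraries where they do the work, as an engineer would, in place of code of your own. Each camera call takes 0.05 s, during which the arm holds its last target.

## Working session

There is one attempt and no reset: what is moved stays moved. The work goes in short steps, Python scripts to look and compute and a shell command to move; the robot and the scene stay as the last step left them, time stands still between calls to the robot, and variables do not carry over. Pictures are saved under pics/ and viewed, and the job is handed in when it is done.

```bash
mkdir -p pics; ls; cat > h.py <<'E'
from station import robot, eyes
import numpy as np, cv2
def shot(n,f):
    c=eyes.camera(n); cv2.imwrite('pics/'+f,c['img'][:,:,::-1]); np.savez('pics/'+f+'.npz',**{k:np.array(c[k]) for k in c if k!='img'},img=c['img'],); return c
def load(f): return np.load('pics/'+f+'.npz')
def p2w(c,u,v,z):
    E=np.array(c['extrinsics']);R=E[:3,:3];t=E[:3,3]
    d=R.T@np.array([(u-c['cx'])/c['fx'],-(v-c['cy'])/c['fy'],-1]);o=-R.T@t
    return o+d*(z-o[2])/d[2]
def w2p(c,p):
    E=np.array(c['extrinsics']);q=E[:3,:3]@np.array(p)+E[:3,3]
    return np.array([c['cx']+c['fx']*q[0]/-q[2],c['cy']-c['fy']*q[1]/-q[2]])
E
python3 - <<'E'
from h import *
s=robot.read_state();print(s['time'],s['eef_pos'],s['ee_rot'],s['opening'],s['contact_force'])
for n in ['scene','top','wrist']:
    c=shot(n,n+'0.png');print({k:c[k] for k in c if k!='img'})
E
```

```text
pics
0.0 [ 0.25917328 -0.51271395  0.23783467] [-5.84440803e-04  8.51750479e-01 -5.23946963e-01 -5.99729928e-04] 0.9981547114007516 [0.42296739 0.36010141 0.28359022]
{'fx': 485.9052199332594, 'fy': 485.9052199332594, 'cx': 324.22662409390716, 'cy': 231.08813651339193, 'extrinsics': array([[-0.87645712, -0.48085657, -0.02449243,  0.38195887],
       [ 0.24500743, -0.48920988,  0.83704543, -0.25480111],
       [-0.41448073,  0.7276336 ,  0.54658492, -0.70039069],
       [ 0.        ,  0.        ,  0.        ,  1.        ]])}
{'fx': 499.3174489110742, 'fy': 499.3174489110742, 'cx': 324.84788222673444, 'cy': 243.50993471611528, 'extrinsics': array([[ 7.35332040e-05, -9.99499279e-01,  3.16415200e-02,
        -1.56095686e-01],
       [ 9.97843768e-01,  2.15009452e-03,  6.55987219e-02,
        -5.09741150e-01],
       [-6.56339075e-02,  3.15684699e-02,  9.97344285e-01,
        -8.62030619e-01],
       [ 0.00000000e+00,  0.00000000e+00,  0.00000000e+00,
         1.00000000e+00]])}
{'fx': 350.5600467870646, 'fy': 350.5600467870646, 'cx': 324.28007261125606, 'cy': 239.44230699789654, 'extrinsics': array([[ 0.44950505, -0.89327685, -0.00129878, -0.57408761],
       [ 0.8596159 ,  0.43296101, -0.27130292,  0.03555707],
       [ 0.24291094,  0.12083558,  0.96249314, -0.3897024 ],
       [ 0.        ,  0.        ,  0.        ,  1.        ]])}
```

View pics/top0.png

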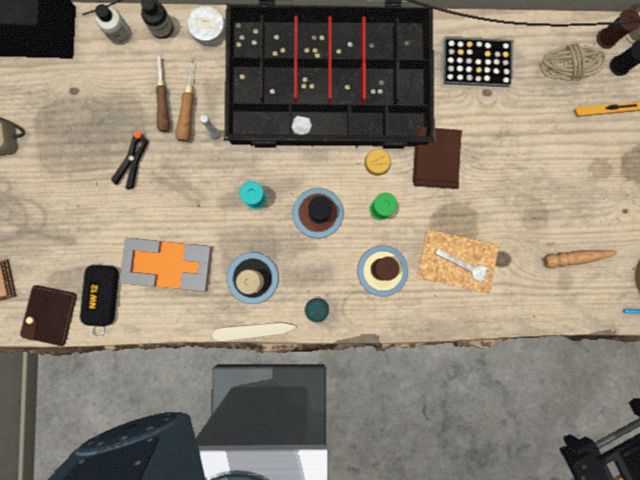

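View pics/scene0.png

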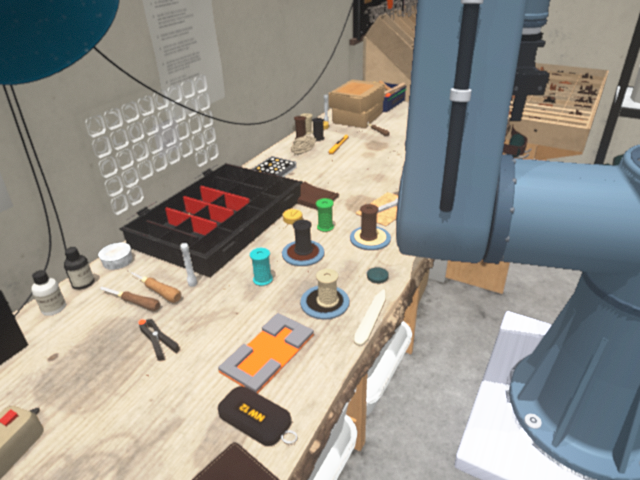

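View pics/wrist0.png

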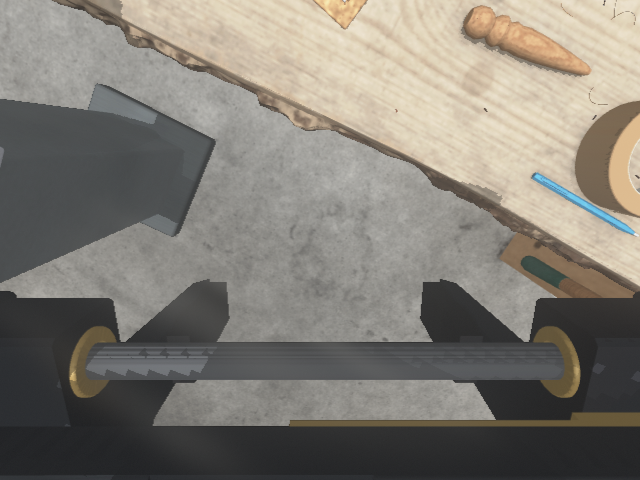

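The top view shows black on the brown seat (318,212), natural on the black seat (252,278) and brown on the natural seat (383,270). The iron is on the cork at about (463,264) with its head at lower right, and the tray is at (167,265). I'll enlarge crops next.

```bash
python3 - <<'E'
from h import *
a=cv2.imread('pics/top0.png')
cv2.imwrite('pics/a1.png',cv2.resize(a[225:300,410:510],None,fx=8,fy=8,interpolation=cv2.INTER_CUBIC))
cv2.imwrite('pics/a2.png',cv2.resize(a[225:300,115:215],None,fx=8,fy=8,interpolation=cv2.INTER_CUBIC))
cv2.imwrite('pics/a3.png',cv2.resize(a[180:310,220:415],None,fx=4,fy=4,interpolation=cv2.INTER_CUBIC))
E
```

```text
(no output)
```

View pics/a1.png

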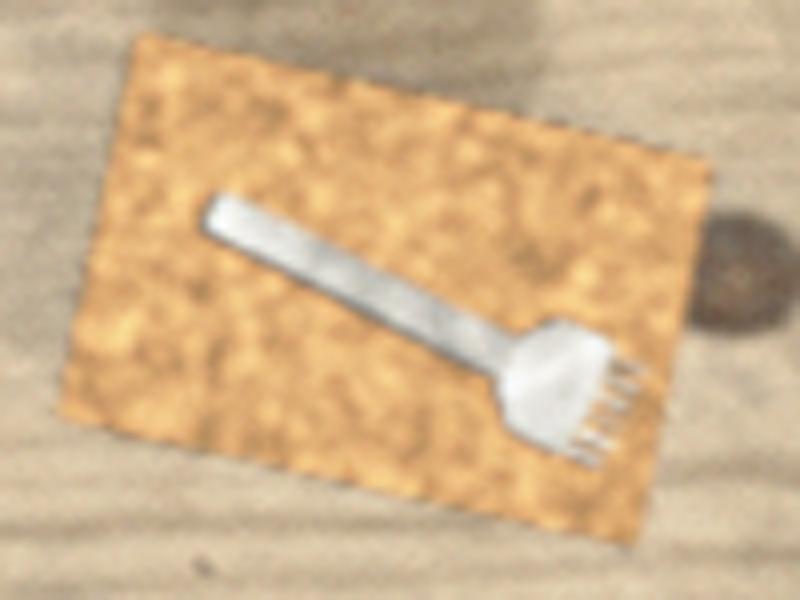

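View pics/a2.png

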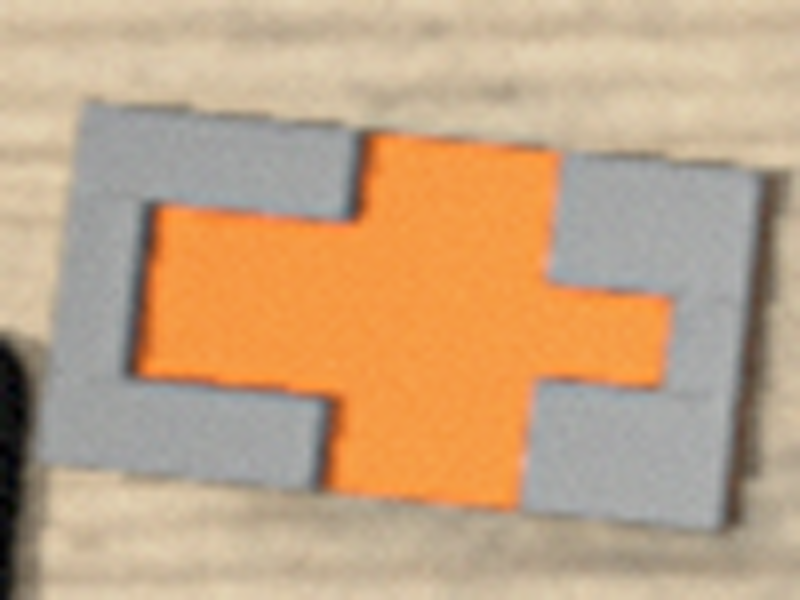

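View pics/a3.png

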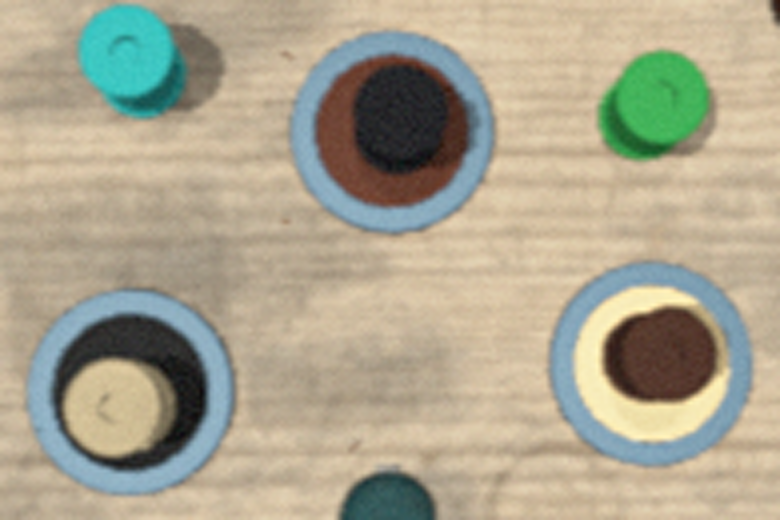

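```bash
cat > m.py <<'E'
from h import *
c=load('top0.png')
def cp(x,y,s,ox,oy): return ((x+.5)/s-.5+ox,(y+.5)/s-.5+oy)
def W(x,y,s,ox,oy,z): return p2w(c,*cp(x,y,s,ox,oy),z)*1000
P={}
for n,x,y,z in [('seat_brown',392.5,131,.008),('seat_black',131,391.5,.008),('seat_nat',650.5,363,.008),('sp_black',400,111,.074),('sp_nat',110.5,407.5,.068),('sp_brown',669,354,.080)]:
    print(n,W(x,y,4,220,180,z).round(1))
tr=[W(x,y,8,115,225,.014) for x,y in [(88,103),(764,175),(722,528),(40,463)]]  # +x+y ,+x-y,-x-y,-x+y
print('tray c',np.mean(tr,0).round(1)); d=(tr[0]+tr[3]-tr[1]-tr[2])/2; print(np.linalg.norm(d),'tray teeth dir',np.degrees(np.arctan2(d[1],d[0])), np.linalg.norm(tr[0]-tr[3]))
pk=W((140+665)/2,(290+340)/2,8,115,225,.005);print('cutout mid',pk)
ck=[W(x,y,8,410,225,.004) for x,y in [(140,33),(712,160),(635,545),(62,412)]];print('cork',np.mean(ck,0).round(1))
e=W(213,212,8,410,225,.013);h=W(612,413,8,410,225,.010)
for q in [(213,212,.013),(500,360,.013),(548,385,.012),(605,415,.010)]: print(W(*q[:2],8,410,225,q[2]).round(1))
d=h-e;print('iron mid',((e+h)/2).round(1),np.linalg.norm(d),'teeth dir',np.degrees(np.arctan2(d[1],d[0])))
s=robot.read_state();from scipy.spatial.transform import Rotation as R
q=s['ee_rot'];M=R.from_quat([q[1],q[2],q[3],q[0]]).as_matrix();print(M.round(3),'jaw yaw',np.degrees(np.arctan2(M[1,0],M[0,0])))
E
python3 m.py
```

```text
seat_brown [ 566.6 -143.1    8. ]
seat_black [450.  -27.4   8. ]
seat_nat [ 462.7 -258.6    8. ]
sp_black [ 566.5 -145.1   74. ]
sp_nat [443.6 -25.8  68. ]
sp_brown [ 465.6 -255.6   80. ]
tray c [473.4 124.5  14. ]
148.41075681406318 tray teeth dir 84.24559135053954 79.15511074890563
cutout mid [473.99054737 127.42190235   5.        ]
cork [ 480.8 -396.8    4. ]
[ 497.2 -354.9   13. ]
[ 464.2 -419.1   13. ]
[ 458.6 -430.1   12. ]
[ 451.9 -443.6   10. ]
iron mid [ 474.8 -400.1   11.5] 100.83014412605587 teeth dir -116.4079439014861
[[ 0.451 -0.893 -0.   ]
 [-0.893 -0.451  0.001]
 [-0.001 -0.    -1.   ]] jaw yaw -63.197638283160266
```

```bash
python3 -m pendant '{"delta_pos": [[36,19,0],[36,19,-20],[36,19,-20],[36,19,-20],[36,19,-20]], "roll": [0.107,0.107,0.107,0.107,0.107], "jaw": [-1,-1,-1,-1,-1]}' 30; python3 -m pendant '{"delta_pos": [[36,19,-20],[0,0,-18],[0,0,0],[0,0,0]], "roll": [0.107,0,0,0], "jaw": [-1,-1,-1,-1]}'
python3 -c "
from h import *
shot('wrist','w1.png')"
```

```text
time: 0.57
eef_pos: [0.4288, -0.4233, 0.1643]
ee_rot: [0.0, 0.961, -0.278, 0.0]
contact_force: [-0.3, -1.0, -0.5]
opening: 0.997
time: 0.9
eef_pos: [0.4601, -0.4059, 0.1275]
ee_rot: [-0.001, 0.974, -0.228, -0.001]
contact_force: [0.3, 0.8, -0.2]
opening: 1.001
```

View pics/w1.png

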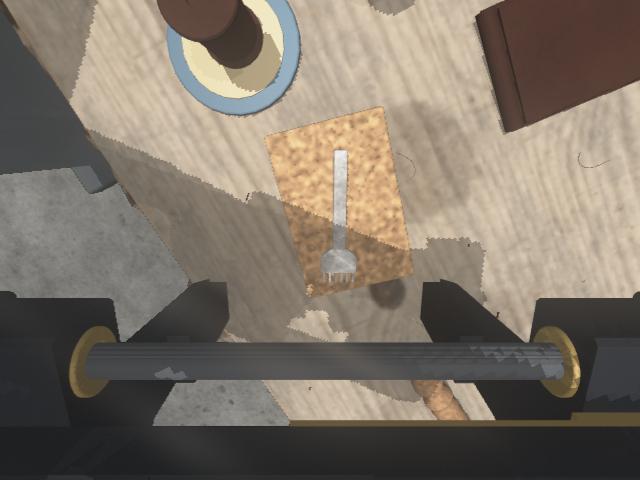

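The wrist view shows the iron nearly upright in the image: shank end (340,151), shoulder about (340,250), teeth (339,280). I'll compute the correction.

```bash
cat > st.py <<'E'
from h import *
from scipy.spatial.transform import Rotation as R
def yaw():
    s=robot.read_state();q=s['ee_rot'];M=R.from_quat([q[1],q[2],q[3],q[0]]).as_matrix();return np.degrees(np.arctan2(M[1,0],M[0,0]))
def st():
    s=robot.read_state();print('t',round(s['time'],2),(s['eef_pos']*1000).round(1),'yaw',yaw().round(2),'q6',round(s['joint_positions'][5],2),'F',s['contact_force'].round(1),'op',round(s['opening'],3))
E
python3 - <<'E'
from st import *
st();c=load('w1.png')
a=p2w(c,340.5,151,.014)*1000;b=p2w(c,338.5,281,.009)*1000
print(a,b,np.linalg.norm(b-a));d=b-a;print((a+b)/2,np.degrees(np.arctan2(d[1],d[0])))
ck=np.mean([p2w(c,*q,.004)*1000 for q in [(265,136),(382,107),(413,273),(308,297)]],0);print(ck)
E
```

```text
t 0.95 [ 460.2 -407.3  129. ] yaw -26.46 q6 -0.46 F [-0.  -0.1 -0. ] op 1.001
[ 498.70164445 -354.5083556    14.        ] [ 452.90202663 -446.14237595    9.        ] 102.56411983325485
[ 475.80183554 -400.32536578   11.5       ] -116.55635061677371
[ 481.48078026 -394.89867985    4.        ]
```

```bash
python3 -m pendant '{"delta_pos": [[16,9,0],[0,0,-30],[0,0,-30],[0,0,-30],[0,0,-20]], "roll": [0,0,0,0,0], "jaw": [-0.6,-0.6,-0.5,-0.5,-0.5]}'; python3 -m pendant '{"delta_pos": [[0,0,-8],[0,0,-3],[0,0,0],[0,0,0]], "roll": [0,0,0,0], "jaw": [-0.5,-0.5,-0.5,-0.5]}'; python3 -c "
from st import *
st();shot('wrist','w2.png')"
```

```text
time: 1.37
eef_pos: [0.4755, -0.3991, 0.0182]
ee_rot: [0.0, 0.973, -0.23, 0.0]
contact_force: [-0.4, -0.5, 0.4]
opening: 0.749
time: 1.7
eef_pos: [0.4773, -0.3996, 0.0099]
ee_rot: [0.001, 0.973, -0.229, 0.001]
contact_force: [0.3, -1.1, 0.1]
opening: 0.746
t 1.7 [ 477.3 -399.6    9.9] yaw -26.46 q6 -0.43 F [ 0.3 -1.1  0.1] op 0.746
```

View pics/w2.png

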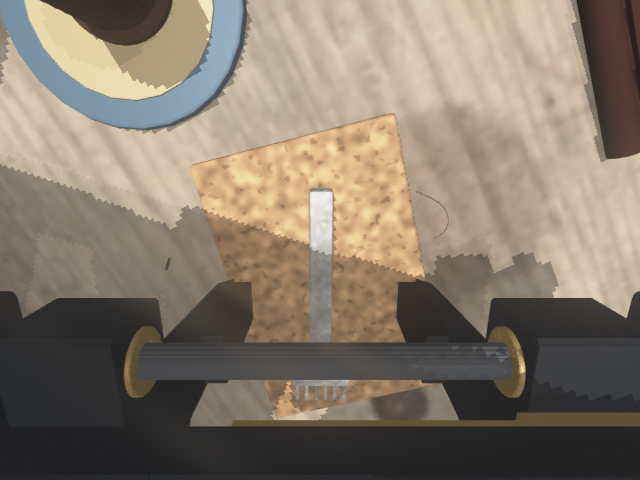

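The iron (321,190 to about 390) is centred between the fingers. I'll go down 3 mm more and close.

```bash
python3 -m pendant '{"delta_pos": [[0,0,-3],[0,0,0],[0,0,0],[0,0,0],[0,0,0]], "roll": [0,0,0,0,0], "jaw": [-0.5,0.5,1,1,1]}' 40;python3 -m pendant '{"delta_pos": [[0,0,0],[0,0,0],[0,0,0],[0,0,0]], "roll": [0,0,0,0], "jaw": [1,1,1,1]}';python3 -m pendant '{"delta_pos": [[0,0,0],[0,0,15],[0,0,40],[0,0,40]], "roll": [0,0,0,0], "jaw": [1,1,1,1]}'; python3 -c "
from st import *
st();shot('wrist','w3.png')"
```

```text
time: 2.17
eef_pos: [0.4768, -0.3979, 0.005]
ee_rot: [0.0, 0.974, -0.228, 0.0]
contact_force: [0.3, 1.1, -0.6]
opening: 0.474
time: 2.5
eef_pos: [0.4767, -0.3979, 0.0048]
ee_rot: [-0.0, 0.974, -0.228, -0.0]
contact_force: [-0.4, 0.5, -0.4]
opening: 0.167
time: 2.83
eef_pos: [0.4753, -0.3964, 0.0995]
ee_rot: [-0.002, 0.974, -0.228, -0.002]
contact_force: [0.8, 0.1, -0.9]
opening: 0.103
t 2.83 [ 475.3 -396.4   99.5] yaw -26.42 q6 -0.43 F [ 0.8  0.1 -0.9] op 0.103
```

View pics/w3.png

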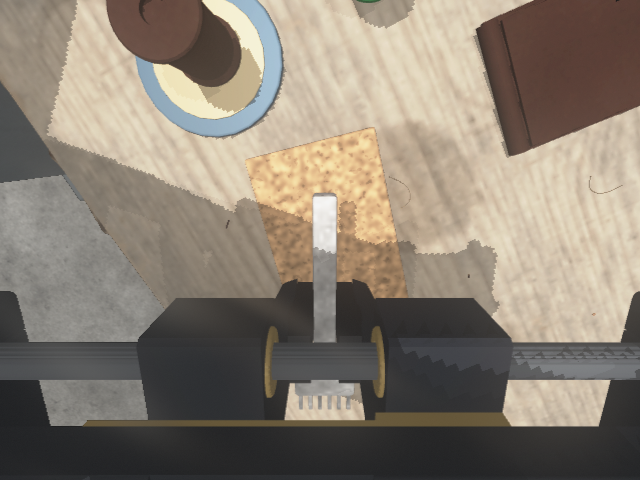

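Held (opening 0.10, about 9 mm). Now I'll lift and carry it to the tray while turning +3.50 rad.

```bash

R='1'; python3 -m pendant '{"delta_pos": [[0,0,30],[0,0,30],[0,19,0],[0,19,0],[0,19,0]], "roll": [0.12,0.12,0.12,0.12,0.12], "jaw": [1,1,1,1,1]}'
python3 -m pendant '{"delta_pos": [[0,19,0],[0,19,0],[0,19,0],[0,19,0],[0,19,0]], "roll": [0.12,0.12,0.12,0.12,0.12], "jaw": [1,1,1,1,1]}'
python3 -m pendant '{"delta_pos": [[0,19,0],[0,19,0],[0,19,0],[0,19,0],[0,19,0]], "roll": [0.12,0.12,0.12,0.12,0.12], "jaw": [1,1,1,1,1]}'
python3 -m pendant '{"delta_pos": [[0,19,0],[0,19,0],[0,19,0],[0,19,0],[0,19,0]], "roll": [0.12,0.12,0.12,0.12,0.12], "jaw": [1,1,1,1,1]}'
python3 -m pendant '{"delta_pos": [[0,19,0],[0,19,0],[0,19,0],[0,19,0],[0,19,0]], "roll": [0.12,0.12,0.12,0.12,0.12], "jaw": [1,1,1,1,1]}'
python3 -m pendant '{"delta_pos": [[0,19,0],[0,19,0],[0,19,0],[0,19,0],[0,0,0]], "roll": [0.12,0.12,0.12,0.12,0.023], "jaw": [1,1,1,1,1]}'
python3 -m pendant '{"delta_pos": [[0,0,0],[0,0,0],[0,0,0]], "roll": [0,0,0], "jaw": [1,1,1]}'
python3 -c "
from st import *
st();shot('wrist','w4.png')"
```

```text
time: 3.3
eef_pos: [0.4769, -0.3409, 0.1617]
ee_rot: [0.001, 0.997, 0.072, 0.001]
contact_force: [-1.2, 0.8, -0.6]
opening: 0.106
time: 3.72
eef_pos: [0.4766, -0.2451, 0.1608]
ee_rot: [0.0, 0.931, 0.364, 0.0]
contact_force: [-0.4, -0.3, -0.8]
opening: 0.103
time: 4.13
eef_pos: [0.4766, -0.1501, 0.1607]
ee_rot: [0.0, 0.782, 0.623, 0.0]
contact_force: [-0.2, -0.1, -1.5]
opening: 0.107
time: 4.55
eef_pos: [0.4767, -0.055, 0.1608]
ee_rot: [0.001, 0.563, 0.826, 0.0]
contact_force: [-0.1, 0.2, 0.7]
opening: 0.107
time: 4.97
eef_pos: [0.4767, 0.04, 0.1607]
ee_rot: [0.001, 0.294, 0.956, 0.0]
contact_force: [0.4, 0.2, -2.0]
opening: 0.107
time: 5.38
eef_pos: [0.4765, 0.1176, 0.1607]
ee_rot: [0.001, 0.046, 0.999, 0.001]
contact_force: [-0.3, -0.1, -0.8]
opening: 0.107
time: 5.63
eef_pos: [0.4768, 0.1143, 0.1602]
ee_rot: [0.0, 0.051, 0.999, -0.0]
contact_force: [-1.1, 0.4, -0.6]
opening: 0.109
t 5.63 [476.8 114.3 160.2] yaw 174.14 q6 -3.05 F [-1.1  0.4 -0.6] op 0.109
```

View pics/w4.png

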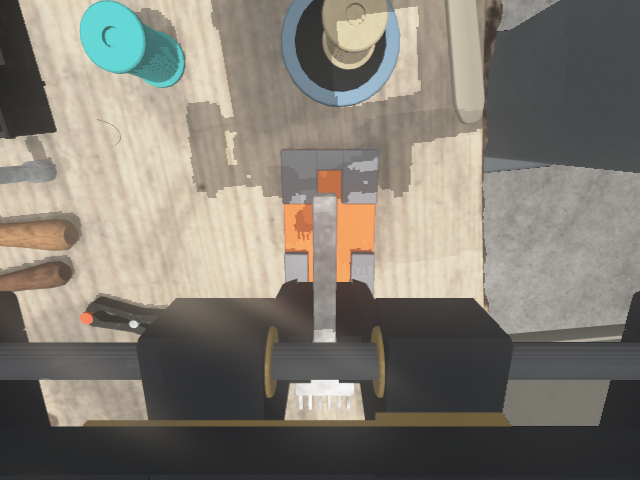

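The wrist view shows the tray aligned below the iron: far block corners (281,150), (378,150), (283,204), (377,203), and the slot end at (317–342,170). I'll measure from these.

```bash
python3 - <<'E'
from st import *
c=load('w4.png')
A=[p2w(c,*q,.014)*1000 for q in [(281,150),(378,150),(283.5,204),(376.5,203.5)]]
A=np.array(A);print(A.round(1))
f=(A[0]+A[1])/2;n=(A[2]+A[3])/2
far=A[0]-A[1];print(np.linalg.norm(far), np.linalg.norm(f-n))
d=np.array([.1,.995,0]) # teeth dir
print('from far',f+75*d,'near',n+30*d)
ax=np.array([far[0],far[1]]);print('x axis ang',np.degrees(np.arctan2(far[1],far[0])))
# iron in hand: shank end at approx z= TCP+~8
z=.160+.004+.005
e=p2w(c,324.5,196,z)*1000;print('iron end',e, 'point',e+52*d)
E
```

```text
[[505.9  48.9  14. ]
 [428.   57.   14. ]
 [509.9  92.8  14. ]
 [432.  100.5  14. ]]
78.36393465991759 43.87510739736378
from far [474.47842676 127.60842874  14.        ] near [473.93575972 126.52970507  14.        ]
x axis ang -5.945168747606124
iron end [472.23044526  65.8935833  169.        ] point [477.43044526 117.6335833  169.        ]
```

```bash
python3 -m pendant '{"delta_pos": [[-3,9,0],[0,0,-40],[0,0,-40],[0,0,-35],[0,0,0]], "roll": [0,0,0,0,0], "jaw": [1,1,1,1,1]}'
python3 -m pendant '{"delta_pos": [[0,0,-15],[0,0,-10],[0,0,-6],[0,0,-4],[0,0,0]], "roll": [0,0,0,0,0], "jaw": [1,1,1,1,1]}'
python3 -c "
from st import *
st();shot('wrist','w5.png')"
```

```text
time: 6.1
eef_pos: [0.4676, 0.1239, 0.0384]
ee_rot: [-0.007, 0.051, 0.999, -0.0]
contact_force: [-2.7, -0.1, -1.3]
opening: 0.11
time: 6.52
eef_pos: [0.4739, 0.1241, 0.0102]
ee_rot: [0.0, 0.05, 0.999, 0.0]
contact_force: [-1.5, 0.7, -0.4]
opening: 0.11
t 6.52 [473.9 124.1  10.2] yaw 174.28 q6 -3.03 F [-1.5  0.7 -0.4] op 0.11
```

View pics/w5.png

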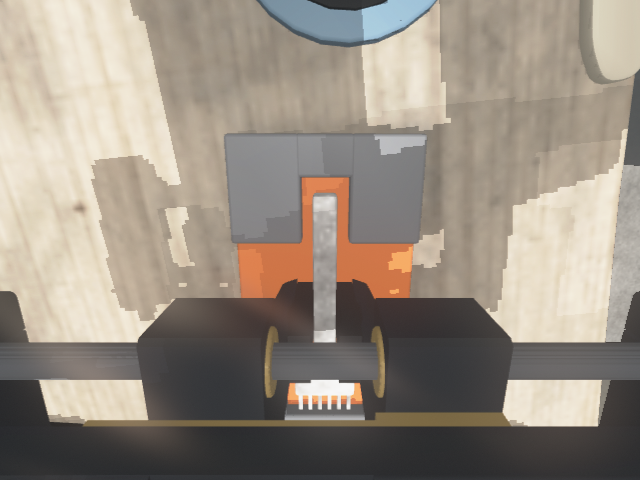

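The shank (313–336) is centred in the slot (302–350), with about 6 mm clear at the end. Lower and release.

```bash
python3 -m pendant '{"delta_pos": [[0,0,-2],[0,0,-2],[0,0,0],[0,0,0]], "roll": [0,0,0,0], "jaw": [1,1,1,1]}'
python3 -m pendant '{"delta_pos": [[0,0,0],[0,0,0],[0,0,0],[0,0,0]], "roll": [0,0,0,0], "jaw": [0.5,0,-0.4,-0.4]}'
python3 -m pendant '{"delta_pos": [[0,0,0],[0,0,20],[0,0,40],[0,0,40],[0,0,10]], "roll": [0,0,0,0,0], "jaw": [-0.4,-0.6,-1,-1,-1]}'
python3 -c "
from st import *
st();shot('wrist','w6.png')"
```

```text
time: 6.9
eef_pos: [0.4737, 0.1241, 0.006]
ee_rot: [0.0, 0.05, 0.999, 0.0]
contact_force: [0.3, -0.0, -0.6]
opening: 0.106
time: 7.23
eef_pos: [0.4738, 0.124, 0.006]
ee_rot: [0.0, 0.05, 0.999, 0.0]
contact_force: [-0.3, 0.3, -0.6]
opening: 0.39
time: 7.65
eef_pos: [0.4771, 0.1242, 0.1215]
ee_rot: [0.004, 0.05, 0.999, 0.0]
contact_force: [1.2, 0.3, 1.0]
opening: 0.766
t 7.65 [477.1 124.2 121.5] yaw 174.31 q6 -3.03 F [1.2 0.3 1. ] op 0.766
```

View pics/w6.png

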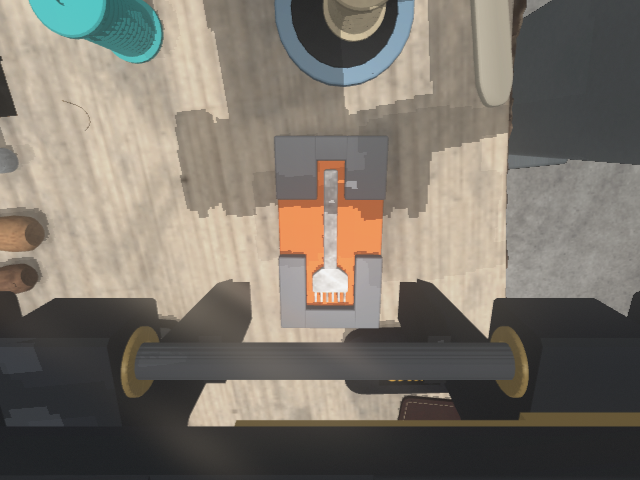

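The iron lies in the tray, head in the pocket (330,282). Next is the brown spool, turning to yaw of about 90° on the way.

```bash

python3 -m pendant '{"delta_pos": [[-8,0,35],[0,-10,35],[0,-31,0],[0,-31,0],[0,-31,0]], "roll": [-0.12,-0.12,-0.12,-0.12,-0.12], "jaw": [-1,-1,-1,-1,-1]}'
python3 -m pendant '{"delta_pos": [[0,-31,0],[0,-31,0],[0,-31,0],[0,-31,0],[0,-31,0]], "roll": [-0.12,-0.12,-0.12,-0.12,-0.12], "jaw": [-1,-1,-1,-1,-1]}'
python3 -m pendant '{"delta_pos": [[0,-31,0],[0,-31,0],[0,-30,0],[0,-30,0],[0,0,0]], "roll": [-0.12,-0.12,-0.03,0,0], "jaw": [-1,-1,-1,-1,-1]}'
python3 -m pendant '{"delta_pos": [[0,0,0],[0,0,0]], "roll": [0,0], "jaw": [-1,-1]}'
python3 -c "
from st import *
st();shot('wrist','w7.png');shot('top','t7.png')"
```

```text
time: 8.12
eef_pos: [0.4653, 0.0203, 0.1853]
ee_rot: [0.0, 0.345, 0.939, -0.0]
contact_force: [-0.1, -0.4, -0.2]
opening: 0.998
time: 8.53
eef_pos: [0.4648, -0.1352, 0.1843]
ee_rot: [-0.001, 0.607, 0.794, -0.0]
contact_force: [-0.1, 0.8, 0.3]
opening: 1.0
time: 8.95
eef_pos: [0.465, -0.2605, 0.1844]
ee_rot: [0.0, 0.708, 0.706, -0.001]
contact_force: [0.2, -0.3, -0.7]
opening: 1.002
time: 9.12
eef_pos: [0.465, -0.2551, 0.1844]
ee_rot: [-0.001, 0.707, 0.707, 0.0]
contact_force: [-0.5, 0.2, -0.1]
opening: 0.997
t 9.12 [ 465.  -255.1  184.4] yaw 90.04 q6 -2.3 F [-0.5  0.2 -0.1] op 0.997
```

View pics/w7.png

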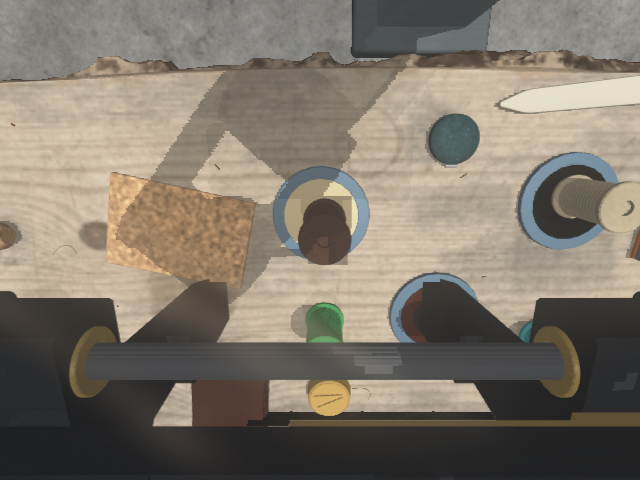

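View pics/t7.png

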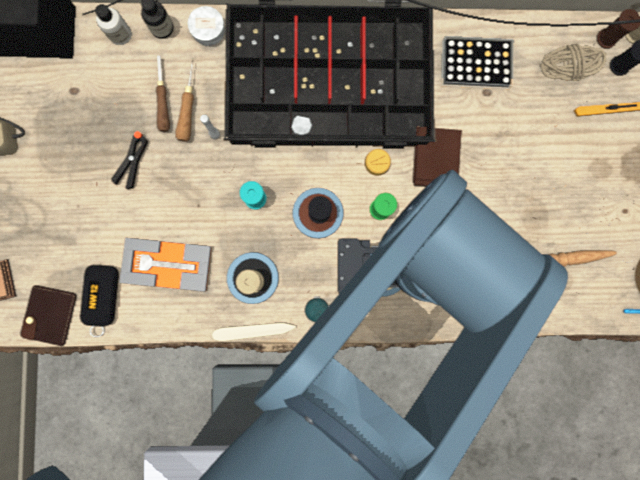

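The wrist view shows the brown top flange at about (325,239), the natural seat centre at (321,214) and the cork corners (110,172), (256,203), (241,288), (105,262). Compute.

```bash
python3 - <<'E'
from st import *
c=load('w7.png')
print('brown',p2w(c,325,239,.08)*1000,'seat',p2w(c,321,214,.008)*1000)
print('nat', p2w(c,627,206,.068)*1000,'blackseat',p2w(c,567,200.5,.008)*1000)
print('cork',np.mean([p2w(c,*q,.004)*1000 for q in [(110,172),(256,203),(241,288),(105,262)]],0))
a=cv2.imread('pics/w7.png');cv2.imwrite('pics/a4.png',cv2.resize(a[150:300,240:400],None,fx=4,fy=4,interpolation=cv2.INTER_CUBIC))
E
```

```text
brown [ 466.05557681 -254.1756449    80.        ] seat [ 461.98520768 -257.61003729    8.        ]
nat [443.7431278  -24.75167958  68.        ] blackseat [449.52302963 -29.12679418   8.        ]
cork [ 481.19266615 -394.63997935    4.        ]
```

View pics/a4.png

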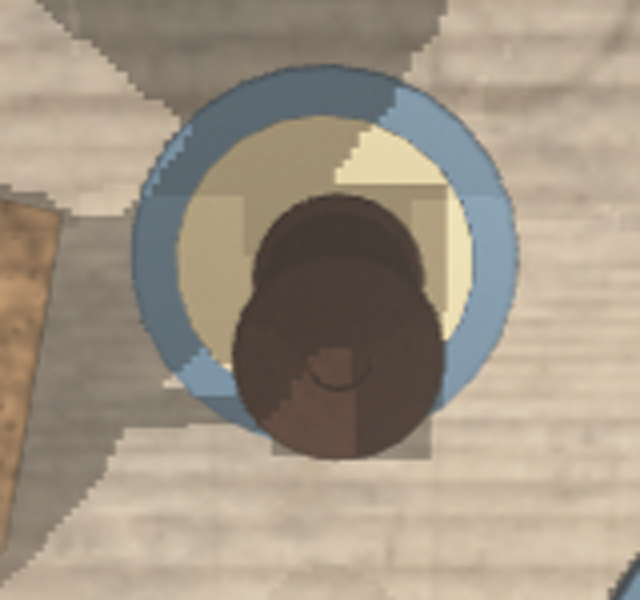

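Consistent with the first estimate. Descend over the brown spool.

```bash

python3 -m pendant '{"delta_pos": [[1,0,-30],[0,0,-35],[0,0,-35],[0,0,-30],[0,0,-17]], "roll": [0,0,0,0,0], "jaw": [-0.6,-0.6,-0.5,-0.4,-0.4]}'
python3 -m pendant '{"delta_pos": [[0,0,-12],[0,0,0],[0,0,0]], "roll": [0,0,0], "jaw": [-0.4,-0.4,-0.4]}'
python3 -c "
from st import *
st();shot('wrist','w8.png')"
```

```text
time: 9.63
eef_pos: [0.4651, -0.253, 0.0354]
ee_rot: [-0.002, 0.706, 0.708, -0.0]
contact_force: [-0.5, 0.6, -0.3]
opening: 0.702
time: 9.88
eef_pos: [0.4669, -0.2553, 0.027]
ee_rot: [-0.0, 0.706, 0.708, -0.0]
contact_force: [0.3, 0.3, 0.0]
opening: 0.702
t 9.88 [ 466.9 -255.3   27. ] yaw 90.13 q6 -2.3 F [0.3 0.3 0. ] op 0.702
```

View pics/w8.png

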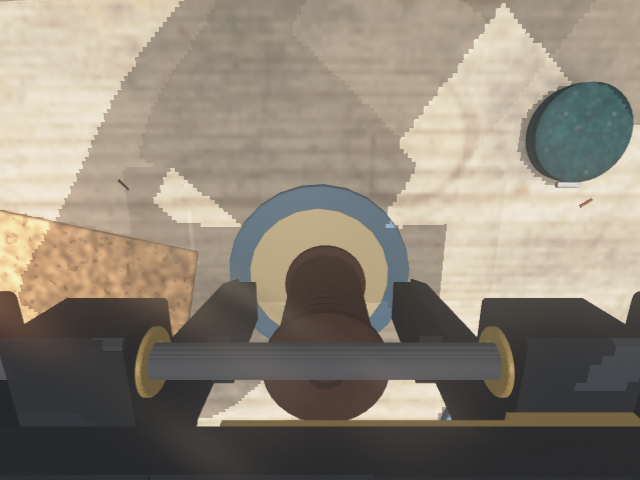

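The spool is centred between the fingers. Close and lift.

```bash

python3 -m pendant '{"delta_pos": [[0,0,0],[0,0,0],[0,0,0],[0,0,0],[0,0,0]], "roll": [0,0,0,0,0], "jaw": [0,0.4,0.6,0.8,1]}' 30
python3 -m pendant '{"delta_pos": [[0,0,0],[0,0,0],[0,0,0],[0,0,0],[0,0,0]], "roll": [0,0,0,0,0], "jaw": [1,1,1,1,1]}'
python3 -m pendant '{"delta_pos": [[0,0,5],[0,0,20],[0,0,20],[0,0,0],[0,0,0]], "roll": [0,0,0,0,0], "jaw": [1,1,1,1,1]}'
python3 -c "
from st import *
st();shot('scene','s9.png');shot('wrist','w9.png')"
```

```text
time: 10.35
eef_pos: [0.4671, -0.2561, 0.0276]
ee_rot: [0.0, 0.707, 0.707, 0.0]
contact_force: [-0.7, 2.3, 5.1]
opening: 0.391
time: 10.77
eef_pos: [0.4671, -0.2561, 0.0276]
ee_rot: [0.0, 0.707, 0.708, 0.0]
contact_force: [0.4, 1.8, 5.1]
opening: 0.392
time: 11.18
eef_pos: [0.4673, -0.2566, 0.0727]
ee_rot: [0.001, 0.707, 0.708, 0.0]
contact_force: [0.0, 0.2, -1.6]
opening: 0.391
t 11.18 [ 467.3 -256.6   72.7] yaw 90.07 q6 -2.3 F [ 0.   0.2 -1.6] op 0.391
```

View pics/s9.png

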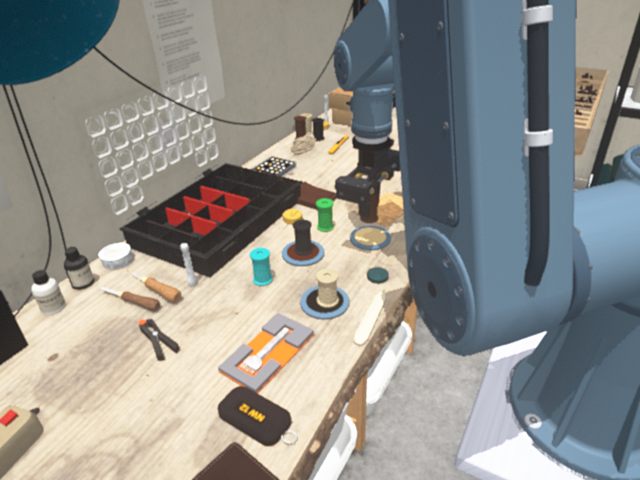

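View pics/w9.png

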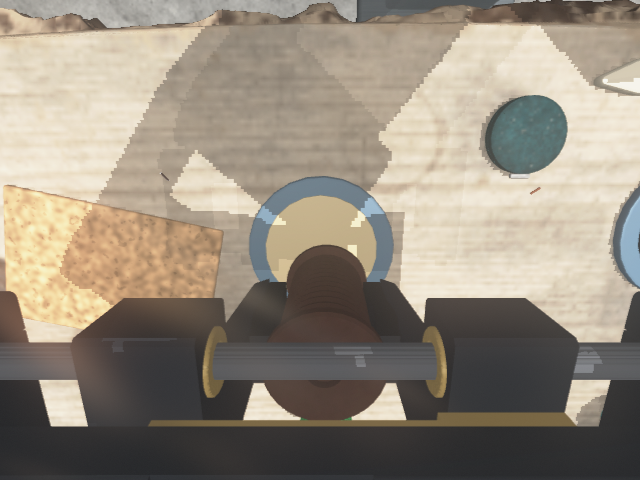

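Held upright. Carry it to the cork.

```bash

python3 -m pendant '{"delta_pos": [[3,-20,10],[3,-30,0],[3,-30,0],[3,-30,0],[2,-20,0]], "roll": [0,0,0,0,0], "jaw": [1,1,1,1,1]}'
python3 -m pendant '{"delta_pos": [[0,-10,0],[0,0,-15],[0,0,-20],[0,0,-15],[0,0,0]], "roll": [0,0,0,0,0], "jaw": [1,1,1,1,1]}'
python3 -c "
from st import *
st();shot('wrist','w10.png')"
```

```text
time: 11.7
eef_pos: [0.4801, -0.388, 0.0804]
ee_rot: [-0.001, 0.707, 0.707, -0.0]
contact_force: [0.7, 0.4, -0.2]
opening: 0.396
time: 12.12
eef_pos: [0.4781, -0.3925, 0.0269]
ee_rot: [-0.004, 0.707, 0.708, 0.0]
contact_force: [0.7, 0.9, -0.6]
opening: 0.392
t 12.12 [ 478.1 -392.5   26.9] yaw 90.06 q6 -2.45 F [ 0.7  0.9 -0.6] op 0.392
```

View pics/w10.png

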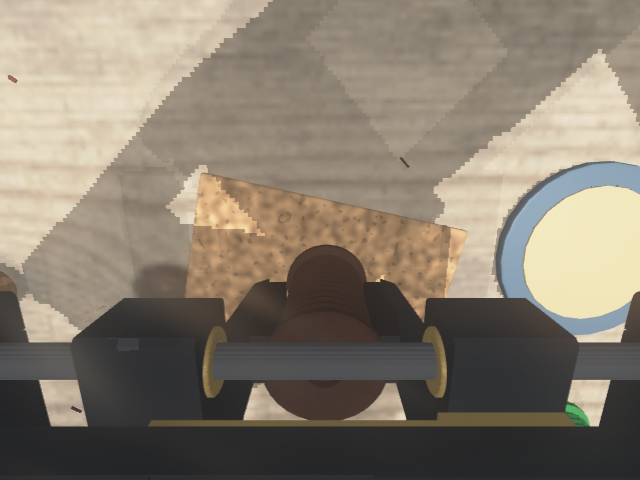

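```bash

python3 -m pendant '{"delta_pos": [[0,0,0],[0,0,0],[0,0,0]], "roll": [0,0,0], "jaw": [1,1,1]}'
```

```text
time: 12.42
eef_pos: [0.4813, -0.3964, 0.0331]
ee_rot: [0.001, 0.707, 0.708, -0.0]
contact_force: [-0.3, -0.6, -0.7]
opening: 0.395
```

```bash

python3 -m pendant '{"delta_pos": [[0,0,-3],[0,0,-3],[0,0,-2],[0,0,-1],[0,0,0]], "roll": [0,0,0,0,0], "jaw": [1,1,1,1,1]}'
python3 -m pendant '{"delta_pos": [[0,0,0],[0,0,0],[0,0,0]], "roll": [0,0,0], "jaw": [1,1,1]}'
```

```text
time: 12.83
eef_pos: [0.4809, -0.3959, 0.0235]
ee_rot: [0.0, 0.707, 0.708, 0.0]
contact_force: [-0.5, 2.4, 5.3]
opening: 0.391
time: 13.08
eef_pos: [0.4809, -0.3959, 0.0236]
ee_rot: [0.0, 0.707, 0.708, 0.0]
contact_force: [-0.8, 2.4, 5.4]
opening: 0.386
```

Foot in contact (5 N). Release and rise.

```bash

python3 -m pendant '{"delta_pos": [[0,0,0],[0,0,0],[0,0,0],[0,0,0],[0,0,0]], "roll": [0,0,0,0,0], "jaw": [0.1,-0.2,-0.5,-0.5,-0.5]}'
python3 -m pendant '{"delta_pos": [[0,0,0],[0,0,15],[0,0,25],[0,0,40],[0,0,40]], "roll": [0,0,0,0,0], "jaw": [-0.5,-0.5,-0.5,-0.8,-1]}'
python3 -m pendant '{"delta_pos": [[0,0,30],[0,0,0],[0,0,0]], "roll": [0,0,0], "jaw": [-1,-1,-1]}'
python3 -c "
from st import *
st();shot('wrist','w11.png')"
```

```text
time: 13.5
eef_pos: [0.4806, -0.396, 0.0227]
ee_rot: [-0.0, 0.707, 0.707, 0.0]
contact_force: [0.5, 0.3, -0.0]
opening: 0.729
time: 13.92
eef_pos: [0.4797, -0.3949, 0.1426]
ee_rot: [-0.002, 0.707, 0.708, 0.0]
contact_force: [1.3, -0.6, -0.0]
opening: 0.876
time: 14.17
eef_pos: [0.4817, -0.3971, 0.1755]
ee_rot: [0.003, 0.707, 0.708, -0.0]
contact_force: [-0.2, 0.9, -0.9]
opening: 1.002
t 14.17 [ 481.7 -397.1  175.5] yaw 90.07 q6 -2.45 F [-0.2  0.9 -0.9] op 1.002
```

View pics/w11.png

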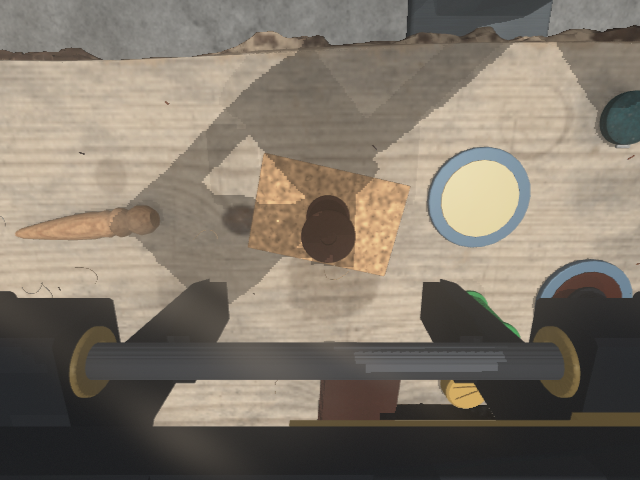

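Brown stands on the cork (328,228). Next is the natural spool.

```bash

python3 -m pendant '{"delta_pos": [[-3,31,0],[-3,31,0],[-3,31,0],[-3,31,0],[-3,31,0]], "roll": [0,0,0,0,0], "jaw": [-1,-1,-1,-1,-1]}'
python3 -m pendant '{"delta_pos": [[-3,31,0],[-3,31,0],[-3,31,0],[-3,31,0],[-3,31,0]], "roll": [0,0,0,0,0], "jaw": [-1,-1,-1,-1,-1]}'
python3 -m pendant '{"delta_pos": [[-4,31,0],[-4,30,0],[0,0,0],[0,0,0],[0,0,0]], "roll": [0,0,0,0,0], "jaw": [-1,-1,-1,-1,-1]}'
python3 -c "
from st import *
st();shot('wrist','w12.png')"
```

```text
time: 14.63
eef_pos: [0.464, -0.2386, 0.1702]
ee_rot: [-0.002, 0.707, 0.707, -0.0]
contact_force: [0.6, 0.9, -0.2]
opening: 0.999
time: 15.05
eef_pos: [0.4489, -0.0839, 0.1707]
ee_rot: [-0.002, 0.707, 0.707, -0.001]
contact_force: [1.2, 0.3, 0.3]
opening: 1.001
time: 15.47
eef_pos: [0.4421, -0.0251, 0.1717]
ee_rot: [-0.001, 0.706, 0.708, -0.001]
contact_force: [0.3, -0.5, 0.4]
opening: 0.995
t 15.47 [442.1 -25.1 171.7] yaw 90.11 q6 -1.9 F [ 0.3 -0.5  0.4] op 0.995
```

View pics/w12.png

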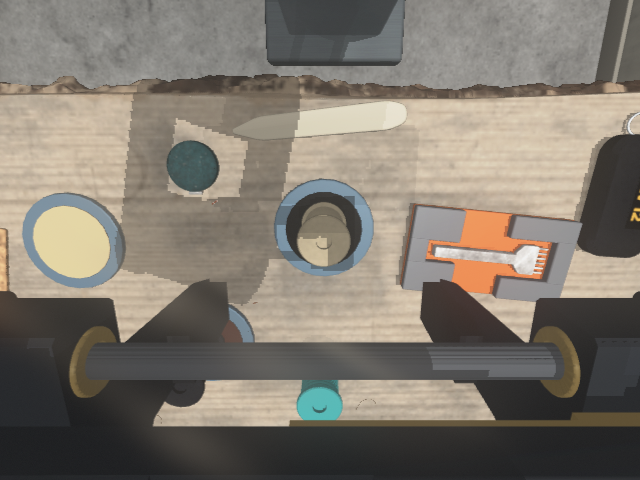

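```bash
python3 - <<'E'
from st import *
c=load('w12.png')
print('nat',p2w(c,323,241,.068)*1000,'blackseat',p2w(c,324,227.5,.008)*1000)
E
python3 -m pendant '{"delta_pos": [[1,0,-35],[0,0,-35],[0,0,-35],[0,0,-25],[0,0,-12]], "roll": [0,0,0,0,0], "jaw": [-0.6,-0.6,-0.5,-0.4,-0.4]}'
python3 -m pendant '{"delta_pos": [[0,0,-6],[0,0,-3],[0,0,0],[0,0,0]], "roll": [0,0,0,0], "jaw": [-0.4,-0.4,-0.4,-0.4]}'
python3 -c "
from st import *
st();shot('wrist','w13.png')"
```

```text
nat [444.49680414 -25.82171823  68.        ] blackseat [448.96305777 -25.09163276   8.        ]
time: 15.93
eef_pos: [0.4411, -0.0256, 0.0271]
ee_rot: [-0.003, 0.708, 0.707, -0.001]
contact_force: [-0.9, 0.3, 0.2]
opening: 0.706
time: 16.27
eef_pos: [0.4445, -0.0257, 0.0226]
ee_rot: [0.001, 0.707, 0.707, 0.0]
contact_force: [0.3, -0.1, -0.5]
opening: 0.701
t 16.27 [444.5 -25.7  22.6] yaw 90.03 q6 -1.9 F [ 0.3 -0.1 -0.5] op 0.701
```

View pics/w13.png

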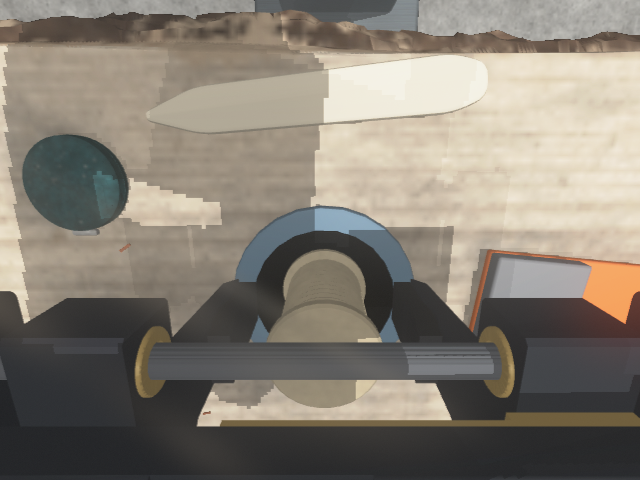

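Centred. Close, lift and check.

```bash

python3 -m pendant '{"delta_pos": [[0,0,-2],[0,0,0],[0,0,0],[0,0,0],[0,0,0]], "roll": [0,0,0,0,0], "jaw": [0,0.4,0.6,0.8,1]}' 30
python3 -m pendant '{"delta_pos": [[0,0,0],[0,0,0],[0,0,0],[0,0,0],[0,0,0]], "roll": [0,0,0,0,0], "jaw": [1,1,1,1,1]}'
python3 -m pendant '{"delta_pos": [[0,0,5],[0,0,20],[0,0,35],[0,0,20],[0,0,0]], "roll": [0,0,0,0,0], "jaw": [1,1,1,1,1]}'
python3 -m pendant '{"delta_pos": [[0,0,0],[0,0,0],[0,0,0]], "roll": [0,0,0], "jaw": [1,1,1]}'
python3 -c "
from st import *
st();shot('wrist','w14.png')"
```

```text
time: 16.73
eef_pos: [0.444, -0.0251, 0.0202]
ee_rot: [0.0, 0.707, 0.708, 0.0]
contact_force: [-0.9, -0.9, 0.7]
opening: 0.384
time: 17.15
eef_pos: [0.444, -0.0252, 0.0201]
ee_rot: [0.0, 0.707, 0.708, 0.0]
contact_force: [-0.4, -2.2, 4.5]
opening: 0.384
time: 17.57
eef_pos: [0.4462, -0.0256, 0.1037]
ee_rot: [0.003, 0.707, 0.708, 0.002]
contact_force: [0.8, -0.4, -0.2]
opening: 0.385
time: 17.82
eef_pos: [0.4423, -0.0245, 0.0983]
ee_rot: [-0.001, 0.707, 0.708, -0.001]
contact_force: [0.2, -0.4, -1.3]
opening: 0.385
t 17.82 [442.3 -24.5  98.3] yaw 90.07 q6 -1.9 F [ 0.2 -0.4 -1.3] op 0.385
```

View pics/w14.png

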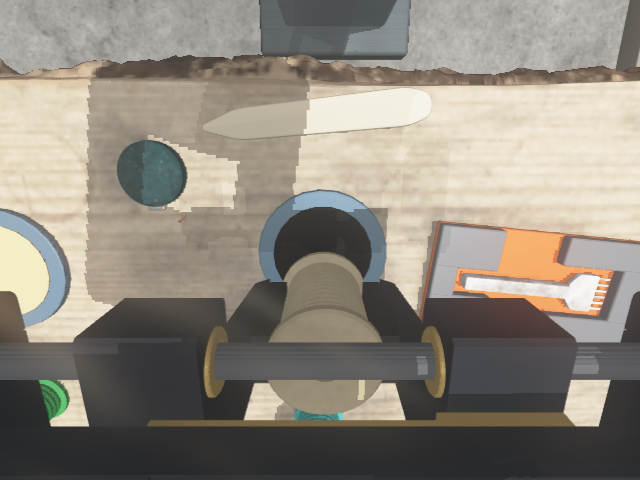

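```bash

python3 -m pendant '{"delta_pos": [[2,-20,0],[2,-28,0],[2,-30,0],[3,-30,0],[3,-30,0]], "roll": [0,0,0,0,0], "jaw": [1,1,1,1,1]}'
python3 -m pendant '{"delta_pos": [[3,-30,0],[2,-30,0],[1,-20,0],[1,-15,0],[0,0,-10]], "roll": [0,0,0,0,0], "jaw": [1,1,1,1,1]}'
python3 -m pendant '{"delta_pos": [[0,0,-20],[0,0,-15],[0,0,-10],[0,0,-5],[0,0,0]], "roll": [0,0,0,0,0], "jaw": [1,1,1,1,1]}'
python3 -m pendant '{"delta_pos": [[0,0,0],[0,0,0],[0,0,0]], "roll": [0,0,0], "jaw": [1,1,1]}'
python3 -c "
from st import *
st();shot('wrist','w15.png')"
```

```text
time: 18.28
eef_pos: [0.4548, -0.1637, 0.0985]
ee_rot: [-0.001, 0.707, 0.708, -0.0]
contact_force: [0.1, 0.4, -1.0]
opening: 0.381
time: 18.7
eef_pos: [0.4635, -0.2612, 0.0904]
ee_rot: [0.002, 0.708, 0.707, -0.0]
contact_force: [0.4, -0.3, -1.3]
opening: 0.383
time: 19.12
eef_pos: [0.4617, -0.2562, 0.0381]
ee_rot: [-0.002, 0.706, 0.708, -0.0]
contact_force: [0.7, -0.1, 0.1]
opening: 0.385
time: 19.37
eef_pos: [0.4633, -0.2583, 0.0408]
ee_rot: [0.001, 0.707, 0.708, 0.0]
contact_force: [0.5, -0.1, -0.5]
opening: 0.383
t 19.37 [ 463.3 -258.3   40.8] yaw 90.08 q6 -2.3 F [ 0.5 -0.1 -0.5] op 0.383
```

View pics/w15.png

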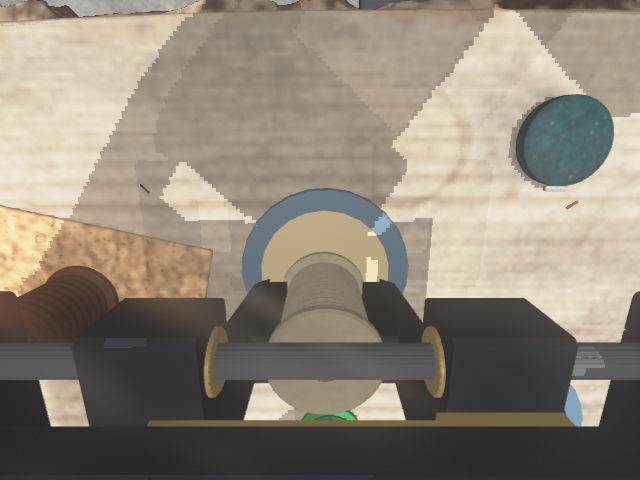

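Over the natural seat (disc centred at about x=325). Lower and release.

```bash

python3 -m pendant '{"delta_pos": [[0,0,-7],[0,0,-5],[0,0,-4],[0,0,-3],[0,0,-1]], "roll": [0,0,0,0,0], "jaw": [1,1,1,1,1]}'
python3 -m pendant '{"delta_pos": [[0,0,0],[0,0,0],[0,0,0]], "roll": [0,0,0], "jaw": [1,1,1]}'
python3 -m pendant '{"delta_pos": [[0,0,0],[0,0,0],[0,0,0],[0,0,0],[0,0,0]], "roll": [0,0,0,0,0], "jaw": [0.1,-0.2,-0.5,-0.5,-0.5]}'
python3 -m pendant '{"delta_pos": [[0,0,0],[0,0,15],[0,0,25],[0,0,40],[0,0,40]], "roll": [0,0,0,0,0], "jaw": [-0.5,-0.5,-0.5,-0.8,-1]}'
python3 -m pendant '{"delta_pos": [[0,0,35],[0,0,0],[0,0,0]], "roll": [0,0,0], "jaw": [-1,-1,-1]}'
python3 -c "
from st import *
st();shot('wrist','w16.png')"
```

```text
time: 19.83
eef_pos: [0.4627, -0.2583, 0.0199]
ee_rot: [-0.0, 0.707, 0.708, -0.0]
contact_force: [-3.0, 1.3, 11.7]
opening: 0.379
time: 20.08
eef_pos: [0.4628, -0.2582, 0.02]
ee_rot: [0.0, 0.707, 0.708, -0.0]
contact_force: [-0.9, -0.3, 4.8]
opening: 0.383
time: 20.5
eef_pos: [0.4626, -0.2578, 0.0196]
ee_rot: [-0.0, 0.707, 0.708, -0.0]
contact_force: [0.3, 0.0, -0.5]
opening: 0.728
time: 20.92
eef_pos: [0.4616, -0.257, 0.14]
ee_rot: [-0.002, 0.707, 0.708, -0.0]
contact_force: [1.0, -0.3, -0.6]
opening: 0.878
time: 21.17
eef_pos: [0.464, -0.2591, 0.1774]
ee_rot: [0.003, 0.707, 0.708, 0.0]
contact_force: [0.3, 0.7, -0.7]
opening: 0.997
t 21.17 [ 464.  -259.1  177.4] yaw 90.08 q6 -2.3 F [ 0.3  0.7 -0.7] op 0.997
```

View pics/w16.png

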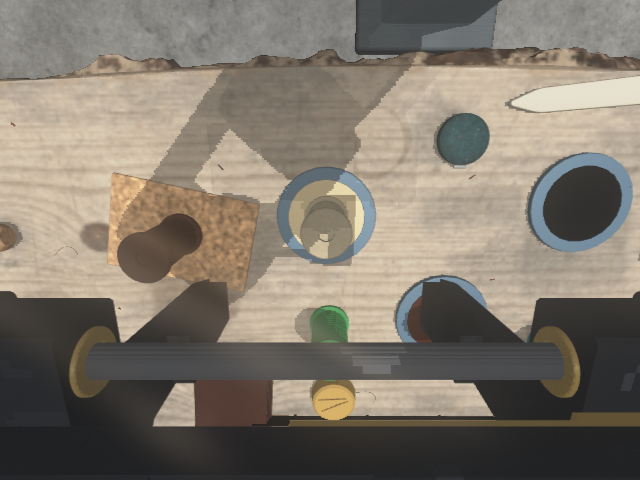

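Natural stands central on its seat. Now the black spool.

```bash

python3 -m pendant '{"delta_pos": [[21,23,0],[21,23,0],[21,23,0],[20,23,0],[20,21,0]], "roll": [0,0,0,0,0], "jaw": [-1,-1,-1,-1,-1]}'
python3 -m pendant '{"delta_pos": [[0,0,0],[0,0,0],[0,0,0],[0,0,0]], "roll": [0,0,0,0], "jaw": [-1,-1,-1,-1]}'
python3 -c "
from st import *
st();shot('wrist','w17.png')"
```

```text
time: 21.63
eef_pos: [0.565, -0.1429, 0.172]
ee_rot: [-0.002, 0.707, 0.707, -0.001]
contact_force: [0.6, -1.0, -0.1]
opening: 1.004
time: 21.97
eef_pos: [0.5644, -0.1455, 0.1736]
ee_rot: [-0.001, 0.707, 0.707, -0.001]
contact_force: [0.5, 0.0, 0.5]
opening: 0.998
t 21.97 [ 564.4 -145.5  173.6] yaw 90.01 q6 -2.03 F [0.5 0.  0.5] op 0.998
```

View pics/w17.png

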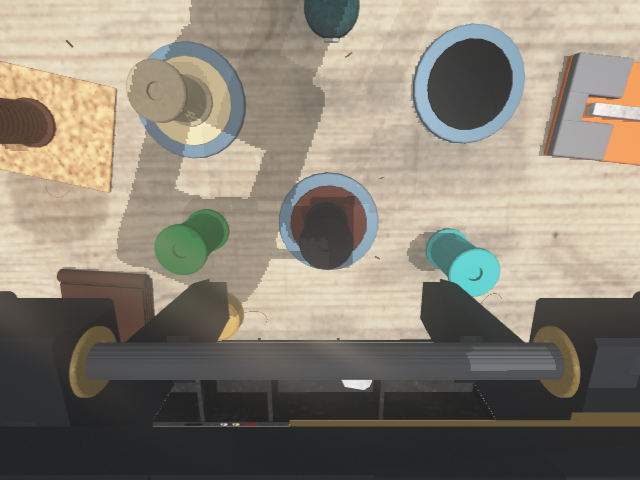

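```bash
python3 - <<'E'
from st import *
c=load('w17.png');E=c['extrinsics'];print('cam',-E[:3,:3].T@E[:3,3]*1000)
print('blk',p2w(c,325.5,243,.074)*1000,'brownseat',p2w(c,328.5,221,.008)*1000)
print('nat',p2w(c,155,91,.068)*1000,'seat',p2w(c,196,99.5,.008)*1000)
a=cv2.imread('pics/w17.png');cv2.imwrite('pics/a5.png',cv2.resize(a[160:290,260:400],None,fx=4,fy=4,interpolation=cv2.INTER_CUBIC))
E
```

```text
cam [ 495.00948034 -145.40369258  319.78577216]
blk [ 567.11441449 -144.3491473    74.        ] brownseat [ 565.60346972 -141.32517845    8.        ]
nat [ 463.14350947 -257.88323845   68.        ] seat [ 462.14073743 -251.53097872    8.        ]
```

View pics/a5.png

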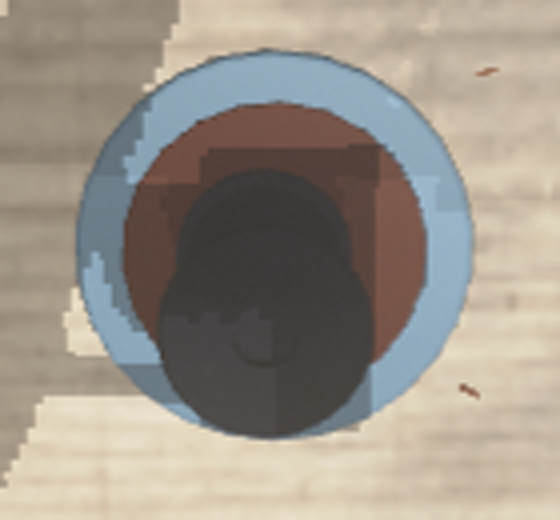

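```bash

python3 -m pendant '{"delta_pos": [[1,0,-35],[0,0,-35],[0,0,-35],[0,0,-25],[0,0,-12]], "roll": [0,0,0,0,0], "jaw": [-0.6,-0.6,-0.5,-0.4,-0.4]}'
python3 -m pendant '{"delta_pos": [[0,0,-5],[0,0,-2],[0,0,0],[0,0,0]], "roll": [0,0,0,0], "jaw": [-0.4,-0.4,-0.4,-0.4]}'
python3 -c "
from st import *
st();shot('wrist','w18.png')"
```

```text
time: 22.43
eef_pos: [0.5636, -0.1448, 0.029]
ee_rot: [-0.003, 0.707, 0.707, -0.001]
contact_force: [-0.5, 0.2, 0.0]
opening: 0.704
time: 22.77
eef_pos: [0.5679, -0.1458, 0.0277]
ee_rot: [0.001, 0.707, 0.707, 0.001]
contact_force: [1.5, 0.2, -0.2]
opening: 0.706
t 22.77 [ 567.9 -145.8   27.7] yaw 90.06 q6 -2.03 F [ 1.5  0.2 -0.2] op 0.706
```

View pics/w18.png

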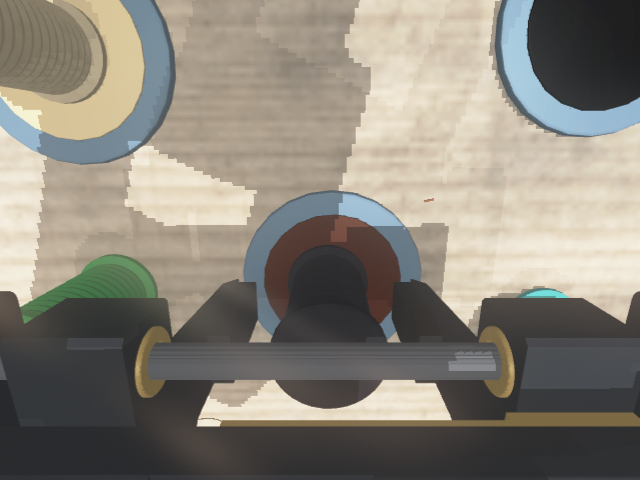

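Centred. Lower 3 mm, close and lift.

```bash

python3 -m pendant '{"delta_pos": [[0,0,-3],[0,0,0],[0,0,0],[0,0,0],[0,0,0]], "roll": [0,0,0,0,0], "jaw": [-0.2,0.2,0.6,0.8,1]}' 30
python3 -m pendant '{"delta_pos": [[0,0,0],[0,0,0],[0,0,0],[0,0,0],[0,0,0]], "roll": [0,0,0,0,0], "jaw": [1,1,1,1,1]}'
python3 -m pendant '{"delta_pos": [[0,0,5],[0,0,20],[0,0,35],[0,0,30],[0,0,0]], "roll": [0,0,0,0,0], "jaw": [1,1,1,1,1]}'
python3 -m pendant '{"delta_pos": [[0,0,0],[0,0,0],[0,0,0]], "roll": [0,0,0], "jaw": [1,1,1]}'
python3 -c "
from st import *
st();shot('wrist','w19.png')"
```

```text
time: 23.23
eef_pos: [0.5669, -0.1449, 0.0231]
ee_rot: [0.0, 0.707, 0.708, 0.0]
contact_force: [-0.6, -0.1, 1.9]
opening: 0.409
time: 23.65
eef_pos: [0.5669, -0.1449, 0.0231]
ee_rot: [0.0, 0.707, 0.708, 0.0]
contact_force: [-0.9, 1.8, 4.1]
opening: 0.407
time: 24.07
eef_pos: [0.5702, -0.1468, 0.1192]
ee_rot: [0.005, 0.707, 0.708, 0.001]
contact_force: [0.8, -1.2, -0.1]
opening: 0.407
time: 24.32
eef_pos: [0.5654, -0.1444, 0.1111]
ee_rot: [-0.001, 0.707, 0.708, -0.001]
contact_force: [-0.3, 0.2, -1.1]
opening: 0.408
t 24.32 [ 565.4 -144.4  111.1] yaw 90.06 q6 -2.03 F [-0.3  0.2 -1.1] op 0.408
```

View pics/w19.png

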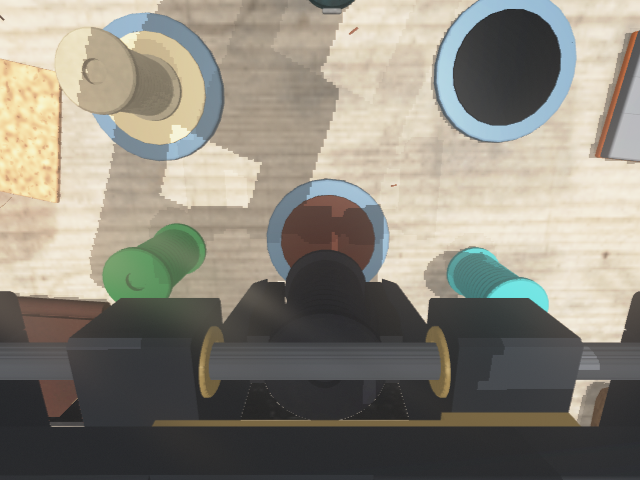

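```bash

python3 -m pendant '{"delta_pos": [[-12,12,0],[-21,21,0],[-25,25,0],[-25,25,0],[-20,20,0]], "roll": [0,0,0,0,0], "jaw": [1,1,1,1,1]}'
python3 -m pendant '{"delta_pos": [[-14,14,0],[0,0,-15],[0,0,-25],[0,0,-20],[0,0,-8]], "roll": [0,0,0,0,0], "jaw": [1,1,1,1,1]}'
python3 -m pendant '{"delta_pos": [[0,0,0],[0,0,0],[0,0,0],[0,0,0]], "roll": [0,0,0,0], "jaw": [1,1,1,1]}'
python3 -c "
from st import *
st();shot('wrist','w20.png')"
```

```text
time: 24.78
eef_pos: [0.4606, -0.0402, 0.111]
ee_rot: [-0.002, 0.707, 0.707, -0.001]
contact_force: [-0.1, 0.2, -0.4]
opening: 0.406
time: 25.2
eef_pos: [0.4469, -0.027, 0.0417]
ee_rot: [-0.003, 0.707, 0.708, -0.001]
contact_force: [0.2, -0.3, -0.7]
opening: 0.407
time: 25.53
eef_pos: [0.4506, -0.0283, 0.0458]
ee_rot: [0.001, 0.707, 0.708, 0.0]
contact_force: [1.0, -0.2, -0.7]
opening: 0.41
t 25.53 [450.6 -28.3  45.8] yaw 90.07 q6 -1.9 F [ 1.  -0.2 -0.7] op 0.41
```

View pics/w20.png

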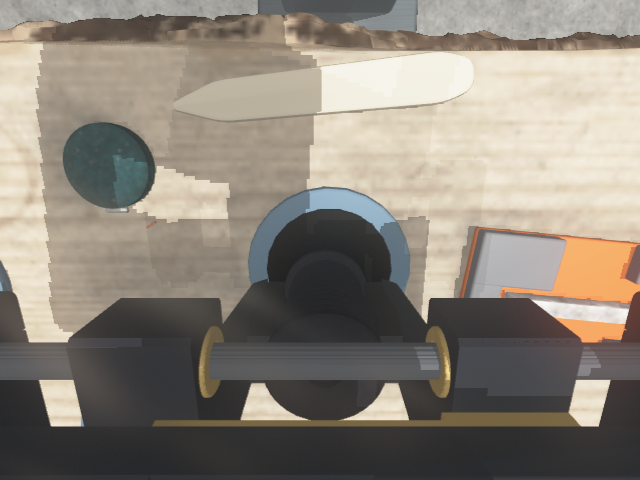

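The spool is over the black seat (disc x-centre 329, spool 325). Lower and release.

```bash

python3 -m pendant '{"delta_pos": [[0,1,-7],[0,0,-6],[0,0,-4],[0,0,-3],[0,0,-2]], "roll": [0,0,0,0,0], "jaw": [1,1,1,1,1]}'
python3 -m pendant '{"delta_pos": [[0,0,0],[0,0,0],[0,0,0]], "roll": [0,0,0], "jaw": [1,1,1]}'
```

```text
time: 26.0
eef_pos: [0.4497, -0.0268, 0.0228]
ee_rot: [-0.0, 0.707, 0.707, 0.0]
contact_force: [-4.7, 3.7, 26.2]
opening: 0.409
time: 26.25
eef_pos: [0.45, -0.0268, 0.0232]
ee_rot: [0.0, 0.707, 0.708, 0.0]
contact_force: [-1.0, 2.2, 6.0]
opening: 0.408
```

```bash

python3 -m pendant '{"delta_pos": [[0,0,0],[0,0,0],[0,0,0],[0,0,0],[0,0,0]], "roll": [0,0,0,0,0], "jaw": [0.1,-0.2,-0.5,-0.5,-0.5]}'
python3 -m pendant '{"delta_pos": [[0,0,0],[0,0,15],[0,0,25],[0,0,40],[0,0,40]], "roll": [0,0,0,0,0], "jaw": [-0.5,-0.5,-0.5,-0.8,-1]}'
python3 -m pendant '{"delta_pos": [[0,0,35],[0,0,0],[0,0,0]], "roll": [0,0,0], "jaw": [-1,-1,-1]}'
python3 -c "
from st import *
st();shot('wrist','w21.png')"
```

```text
time: 26.67
eef_pos: [0.4496, -0.0269, 0.0227]
ee_rot: [-0.0, 0.707, 0.708, -0.0]
contact_force: [0.1, 0.8, 0.2]
opening: 0.728
time: 27.08
eef_pos: [0.4483, -0.0265, 0.1432]
ee_rot: [-0.002, 0.707, 0.708, -0.001]
contact_force: [1.6, 0.0, -0.6]
opening: 0.877
time: 27.33
eef_pos: [0.4512, -0.0275, 0.1801]
ee_rot: [0.002, 0.707, 0.708, 0.001]
contact_force: [-0.1, 0.5, -0.4]
opening: 1.002
t 27.33 [451.2 -27.5 180.1] yaw 90.07 q6 -1.9 F [-0.1  0.5 -0.4] op 1.002
```

View pics/w21.png

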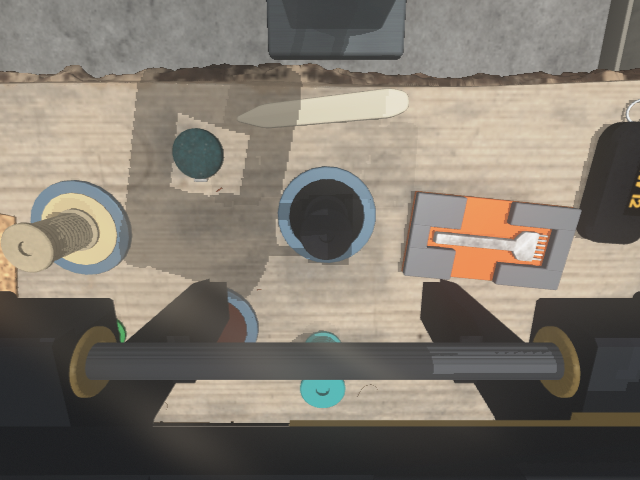

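Black stands on its seat. Now go back to brown on the cork.

```bash

python3 -m pendant '{"delta_pos": [[3,-31,0],[3,-31,0],[3,-31,0],[3,-31,0],[3,-31,0]], "roll": [0,0,0,0,0], "jaw": [-1,-1,-1,-1,-1]}'
python3 -m pendant '{"delta_pos": [[3,-31,0],[3,-31,0],[2,-31,0],[2,-31,0],[2,-31,0]], "roll": [0,0,0,0,0], "jaw": [-1,-1,-1,-1,-1]}'
python3 -m pendant '{"delta_pos": [[2,-31,0],[2,-28,0],[0,0,0],[0,0,0],[0,0,0]], "roll": [0,0,0,0,0], "jaw": [-1,-1,-1,-1,-1]}'
python3 -c "
from st import *
st();shot('wrist','w22.png')"
```

```text
time: 27.8
eef_pos: [0.4633, -0.1825, 0.1753]
ee_rot: [-0.002, 0.707, 0.708, -0.0]
contact_force: [1.0, -0.2, 0.3]
opening: 1.0
time: 28.22
eef_pos: [0.4754, -0.3374, 0.1747]
ee_rot: [-0.002, 0.707, 0.707, 0.0]
contact_force: [0.5, -0.2, 0.5]
opening: 1.0
time: 28.63
eef_pos: [0.4797, -0.3945, 0.1754]
ee_rot: [-0.002, 0.707, 0.707, 0.0]
contact_force: [-0.3, 0.3, -0.3]
opening: 1.003
t 28.63 [ 479.7 -394.5  175.4] yaw 90.05 q6 -2.45 F [-0.3  0.3 -0.3] op 1.003
```

View pics/w22.png

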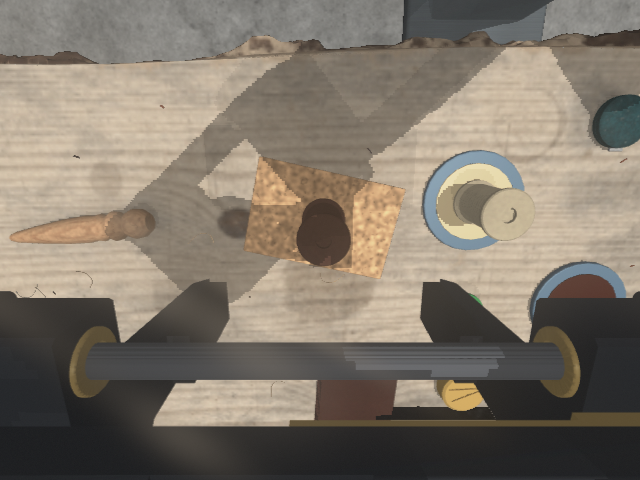

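```bash
python3 -c "
from h import *
c=load('w22.png');print(p2w(c,323.5,233,.076)*1000,p2w(c,508,214,.068)*1000)"
python3 -m pendant '{"delta_pos": [[0,0,-35],[0,0,-35],[0,0,-35],[0,0,-25],[0,0,-12]], "roll": [0,0,0,0,0], "jaw": [-0.6,-0.6,-0.5,-0.4,-0.4]}'
python3 -m pendant '{"delta_pos": [[0,0,-5],[0,0,-2],[0,0,0],[0,0,0]], "roll": [0,0,0,0], "jaw": [-0.4,-0.4,-0.4,-0.4]}'
python3 -c "
from st import *
st();shot('wrist','w23.png')"
```

```text
[ 474.81019707 -394.43086346   76.        ] [ 462.64140515 -258.19217856   68.        ]
time: 29.1
eef_pos: [0.479, -0.392, 0.0316]
ee_rot: [-0.003, 0.706, 0.708, 0.0]
contact_force: [-0.3, 0.7, -0.8]
opening: 0.699
time: 29.43
eef_pos: [0.4817, -0.3969, 0.0308]
ee_rot: [0.002, 0.707, 0.708, -0.0]
contact_force: [0.7, -0.4, -0.1]
opening: 0.702
t 29.43 [ 481.7 -396.9   30.8] yaw 90.09 q6 -2.45 F [ 0.7 -0.4 -0.1] op 0.702
```

View pics/w23.png

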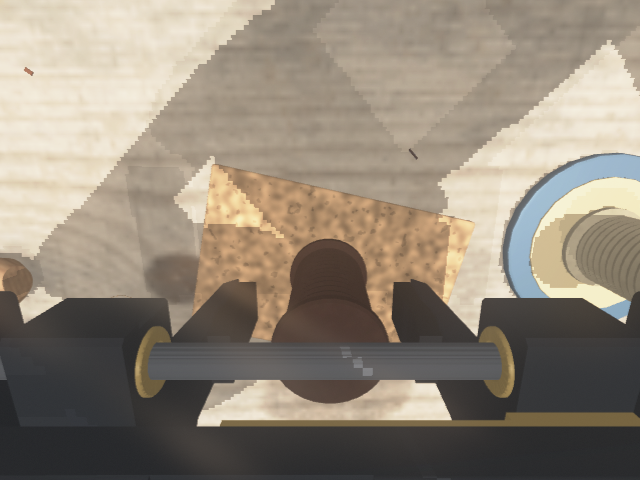

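```bash

python3 -m pendant '{"delta_pos": [[-2,0,-4],[0,0,-3],[0,0,0],[0,0,0],[0,0,0]], "roll": [0,0,0,0,0], "jaw": [-0.4,-0.4,0.2,0.6,1]}' 30
python3 -m pendant '{"delta_pos": [[0,0,0],[0,0,0],[0,0,0],[0,0,0],[0,0,0]], "roll": [0,0,0,0,0], "jaw": [1,1,1,1,1]}'
python3 -m pendant '{"delta_pos": [[0,0,0],[0,0,0],[0,0,0],[0,0,0],[0,0,0]], "roll": [0,0,0,0,0], "jaw": [1,1,1,1,1]}'
python3 -m pendant '{"delta_pos": [[0,0,5],[0,0,20],[0,0,35],[0,0,35],[0,0,0]], "roll": [0,0,0,0,0], "jaw": [1,1,1,1,1]}'
python3 -m pendant '{"delta_pos": [[0,0,0],[0,0,0],[0,0,0]], "roll": [0,0,0], "jaw": [1,1,1]}'
python3 -c "
from st import *
st();shot('wrist','w24.png')"
```

```text
time: 29.9
eef_pos: [0.4786, -0.396, 0.0218]
ee_rot: [-0.0, 0.707, 0.707, 0.0]
contact_force: [-0.5, -0.6, -0.3]
opening: 0.495
time: 30.32
eef_pos: [0.4787, -0.396, 0.0219]
ee_rot: [0.0, 0.707, 0.708, -0.0]
contact_force: [-0.4, 0.7, -0.3]
opening: 0.38
time: 30.73
eef_pos: [0.4787, -0.3959, 0.0219]
ee_rot: [0.0, 0.707, 0.708, 0.0]
contact_force: [0.4, 0.1, 1.3]
opening: 0.378
time: 31.15
eef_pos: [0.4817, -0.3996, 0.1249]
ee_rot: [0.006, 0.707, 0.708, -0.001]
contact_force: [1.3, -1.2, -0.3]
opening: 0.381
time: 31.4
eef_pos: [0.4778, -0.395, 0.1151]
ee_rot: [-0.002, 0.707, 0.708, 0.0]
contact_force: [0.6, 1.0, -1.6]
opening: 0.384
t 31.4 [ 477.8 -395.   115.1] yaw 90.07 q6 -2.45 F [ 0.6  1.  -1.6] op 0.384
```

View pics/w24.png

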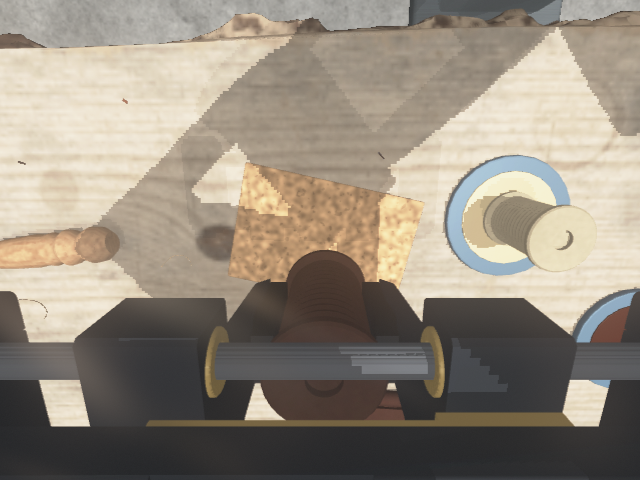

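Held. Carry it over to the brown seat; the spool foot is at about 99 mm, clear of everything.

```bash

python3 -m pendant '{"delta_pos": [[6,16,0],[9,26,0],[10,29,0],[10,29,0],[10,29,0]], "roll": [0,0,0,0,0], "jaw": [1,1,1,1,1]}'
python3 -m pendant '{"delta_pos": [[10,29,0],[10,29,0],[10,29,0],[8,23,0],[5,14,0]], "roll": [0,0,0,0,0], "jaw": [1,1,1,1,1]}'
python3 -m pendant '{"delta_pos": [[0,0,-10],[0,0,-20],[0,0,-20],[0,0,-12],[0,0,-5]], "roll": [0,0,0,0,0], "jaw": [1,1,1,1,1]}'
python3 -m pendant '{"delta_pos": [[0,0,0],[0,0,0],[0,0,0],[0,0,0]], "roll": [0,0,0,0], "jaw": [1,1,1,1]}'
python3 -c "
from st import *
st();shot('wrist','w25.png')"
```

```text
time: 31.87
eef_pos: [0.5234, -0.2643, 0.1155]
ee_rot: [-0.001, 0.707, 0.707, 0.0]
contact_force: [-0.8, -0.6, -0.5]
opening: 0.383
time: 32.28
eef_pos: [0.5664, -0.1389, 0.1156]
ee_rot: [-0.001, 0.706, 0.708, -0.0]
contact_force: [1.3, 0.5, -1.3]
opening: 0.379
time: 32.7
eef_pos: [0.5644, -0.1421, 0.0465]
ee_rot: [-0.003, 0.707, 0.707, -0.001]
contact_force: [0.0, 0.7, -1.1]
opening: 0.379
time: 33.03
eef_pos: [0.5675, -0.1435, 0.051]
ee_rot: [0.001, 0.707, 0.707, 0.0]
contact_force: [0.3, 0.2, -1.7]
opening: 0.385
t 33.03 [ 567.5 -143.5   51. ] yaw 90.05 q6 -2.02 F [ 0.3  0.2 -1.7] op 0.385
```

View pics/w25.png

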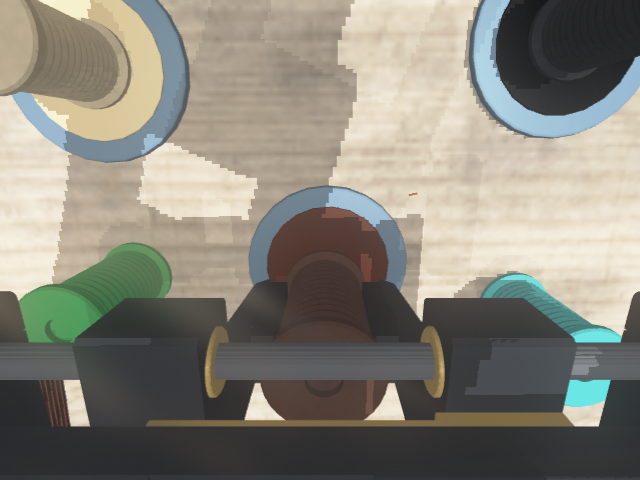

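Aligned with the brown seat. Lower and release.

```bash

python3 -m pendant '{"delta_pos": [[0,0,-7],[0,0,-7],[0,0,-4],[0,0,-3],[0,0,-1]], "roll": [0,0,0,0,0], "jaw": [1,1,1,1,1]}'
python3 -m pendant '{"delta_pos": [[0,0,-1],[0,0,-1],[0,0,0],[0,0,0]], "roll": [0,0,0,0], "jaw": [1,1,1,1]}'
```

```text
time: 33.5
eef_pos: [0.566, -0.1427, 0.0268]
ee_rot: [-0.001, 0.707, 0.708, -0.0]
contact_force: [-0.3, -0.5, -1.0]
opening: 0.383
time: 33.83
eef_pos: [0.5668, -0.143, 0.026]
ee_rot: [0.0, 0.707, 0.708, 0.0]
contact_force: [0.3, -0.5, -1.2]
opening: 0.377
```

```bash

python3 -m pendant '{"delta_pos": [[0,0,-0.5],[0,0,-0.5],[0,0,-0.5],[0,0,0],[0,0,0]], "roll": [0,0,0,0,0], "jaw": [1,1,1,1,1]}'
```

```text
time: 34.25
eef_pos: [0.5672, -0.143, 0.0257]
ee_rot: [0.0, 0.707, 0.708, 0.0]
contact_force: [-2.7, 2.5, 7.8]
opening: 0.379
```

Foot in contact. Release, rise and retract clear of the top camera's view.

```bash

python3 -m pendant '{"delta_pos": [[0,0,0],[0,0,0],[0,0,0],[0,0,0],[0,0,0]], "roll": [0,0,0,0,0], "jaw": [0.1,-0.2,-0.5,-0.5,-0.5]}'
python3 -m pendant '{"delta_pos": [[0,0,0],[0,0,15],[0,0,25],[0,0,40],[0,0,40]], "roll": [0,0,0,0,0], "jaw": [-0.5,-0.5,-0.5,-0.8,-1]}'
python3 -m pendant '{"delta_pos": [[0,0,40],[0,0,20],[0,-30,0],[0,-35,0],[0,-35,0]], "roll": [0,0,0,0,0], "jaw": [-1,-1,-1,-1,-1]}'
python3 -m pendant '{"delta_pos": [[0,-35,0],[0,-35,0],[0,-35,0],[0,-35,0],[-20,-30,0]], "roll": [0,0,0,0,0], "jaw": [-1,-1,-1,-1,-1]}'
python3 -m pendant '{"delta_pos": [[-35,-15,0],[-35,-15,0],[-35,-10,0],[-35,-10,0],[-35,0,0]], "roll": [0,0,0,0,0], "jaw": [-1,-1,-1,-1,-1]}'
python3 -m pendant '{"delta_pos": [[-35,0,0],[-30,0,0],[0,0,0],[0,0,0],[0,0,0]], "roll": [0,0,0,0,0], "jaw": [-1,-1,-1,-1,-1]}'
python3 - <<'E'
from st import *
st();shot('top','t30.png');shot('scene','s30.png')
a=cv2.imread('pics/t30.png');cv2.imwrite('pics/a6.png',cv2.resize(a[180:310,220:415],None,fx=4,fy=4,interpolation=cv2.INTER_CUBIC))
cv2.imwrite('pics/a7.png',cv2.resize(a[225:300,115:215],None,fx=8,fy=8,interpolation=cv2.INTER_CUBIC))
E
```

```text
time: 34.67
eef_pos: [0.5666, -0.143, 0.0242]
ee_rot: [-0.0, 0.707, 0.708, -0.0]
contact_force: [-1.0, -0.3, 0.6]
opening: 0.725
time: 35.08
eef_pos: [0.5654, -0.1424, 0.1442]
ee_rot: [-0.002, 0.707, 0.707, -0.001]
contact_force: [0.6, -0.2, -0.1]
opening: 0.88
time: 35.5
eef_pos: [0.567, -0.2435, 0.2054]
ee_rot: [0.001, 0.706, 0.708, 0.0]
contact_force: [-0.0, 0.2, 0.8]
opening: 1.0
time: 35.92
eef_pos: [0.548, -0.415, 0.2039]
ee_rot: [0.001, 0.706, 0.708, 0.0]
contact_force: [0.1, -0.1, -0.3]
opening: 0.994
time: 36.33
eef_pos: [0.3696, -0.4644, 0.2041]
ee_rot: [0.0, 0.707, 0.707, -0.0]
contact_force: [-0.7, -0.5, 0.4]
opening: 1.001
time: 36.75
eef_pos: [0.307, -0.4632, 0.2046]
ee_rot: [0.0, 0.707, 0.707, 0.0]
contact_force: [0.8, -0.2, 0.0]
opening: 1.002
t 36.75 [ 307.  -463.2  204.6] yaw 90.04 q6 -2.77 F [ 0.8 -0.2  0. ] op 1.002
```

View pics/t30.png

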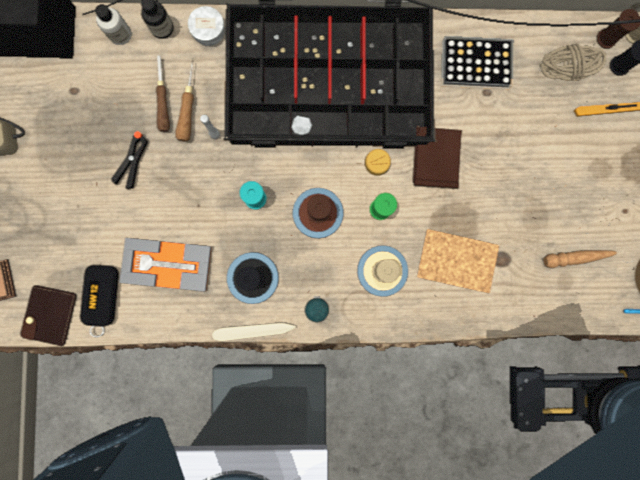

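View pics/a6.png

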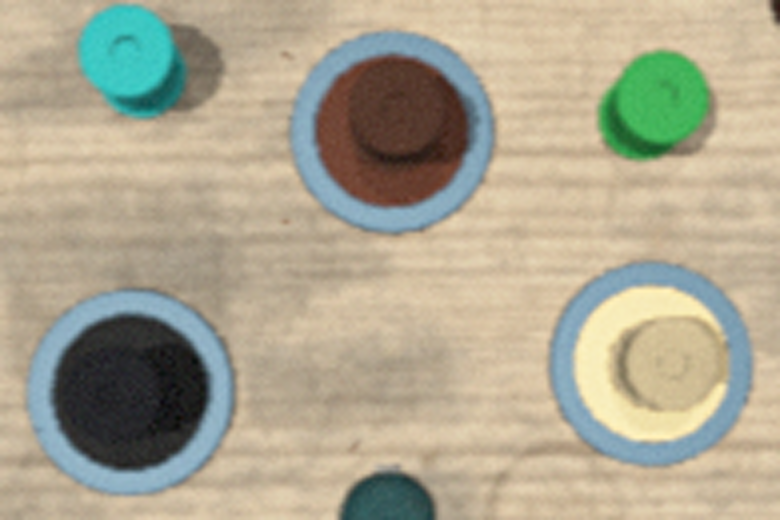

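View pics/a7.png

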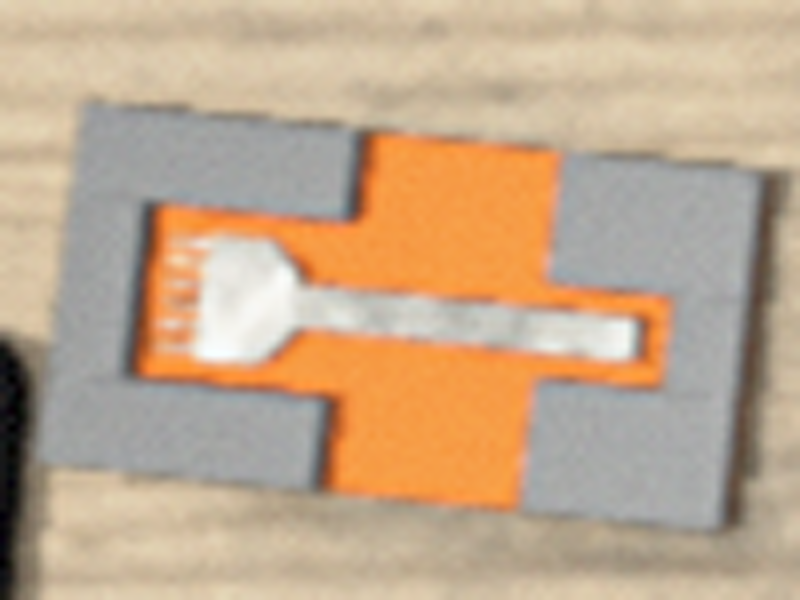

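View pics/s30.png

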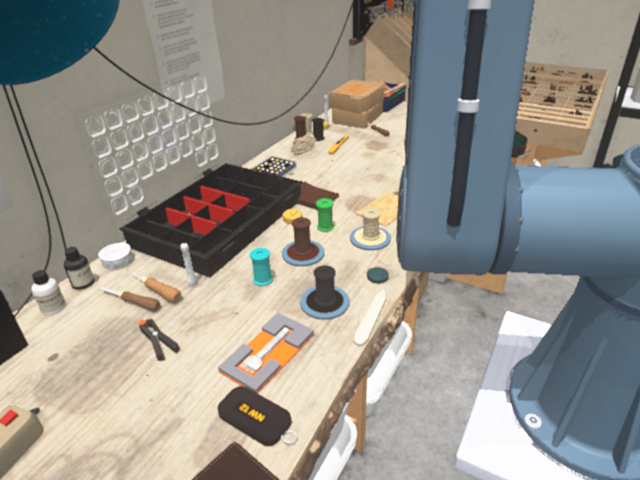

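```bash
python3 - <<'E'
from h import *
c=load('t30.png')
W=lambda x,y,z:p2w(c,(x+.5)/4-.5+220,(y+.5)/4-.5+180,z)*1000
for n,s,p,z in [('brown',(392.5,131),(399,106),.08),('nat',(650.5,363),(672,363),.068),('black',(131,391.5),(115,391),.074)]:
    a=W(*s,.008);b=W(*p,z);print(n,a.round(1),b.round(1),np.hypot(*(a-b)[:2]).round(1))
a=c['img'].astype(int);cv2.imwrite('pics/a8.png',np.clip(cv2.resize(c['img'][245:310,220:285],None,fx=8,fy=8,interpolation=cv2.INTER_CUBIC)[:,:,::-1].astype(int)*4,0,255).astype(np.uint8))
E
```

```text
brown [ 566.6 -143.1    8. ] [ 567.7 -144.6   80. ] 1.8
nat [ 462.7 -258.6    8. ] [ 462.  -258.7   68. ] 0.7
black [450.  -27.4   8. ] [450.4 -28.3  74. ] 1.0
```

View pics/a8.png

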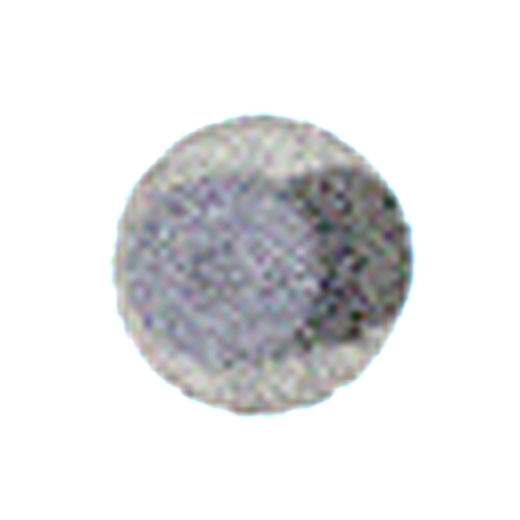

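All the spools are within about 2 mm of their seats, and the iron is in its tray. Hand in.

```bash
python3 -c "
from st import *
st();print(robot.hand_in())"
```

```text
t 36.85 [ 307.7 -462.9  204.4] yaw 90.13 q6 -2.77 F [-0.1  0.1 -0.1] op 0.998
the job is handed in; nothing more can be done
None
```

The job is handed in at 36.9 s of the 122 s allowed; the station gave no verdict.

I laid the pricking iron in its tray, turned half round so the toothed head sits in the wide pocket. I then swapped the spools: brown to the cork mat, natural to its seat, black to its seat, brown to its seat.

**Last checks (top and scene pictures):**
- **Spools:** all three stand upright on their own colour. By the top camera they are off-centre by about 1.8 mm (brown), 0.7 mm (natural) and 1.0 mm (black), against a limit of 15 mm.
- **Iron:** it lies inside the cut-out, head in the wide pocket, with clearance all round. I judged "flat on the floor" from the picture and the release height, not from a height measurement.
- **Robot:** the gripper is open and well clear of everything.

**Disagreements and the highest force:**
- One wrist picture put the brown spool about 6 mm nearer the robot on the cork mat than where I had set it down. The arm was still swaying then. I shifted 2 mm and the grasp held.
- One wrist reading put the natural seat about 6 mm off the other readings. I took it as an edge-reading error.
- The highest wrist force I saw was about 26 N, when setting down black.

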